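# Refill the chew feeder and fasten its lid

### The job

Refill the rabbits' chew feeder: swing its lid clear of the tube, drop in every one of the plain wooden chew pucks so that they all lie inside the tube, and only then swing the lid fully shut over it. Fasten the lid by pushing its captive screw-knob all the way down against its spring and, while it is down, turning it clockwise as far as it goes, so that it stays down when let go. Leave the other things on the bench where they are.

Things in the scene. Friction and masses are not known exactly. Their poses are not given: they have to be found in the camera images.
- feeder: chew feeder fixed to the bench (its place varies): a board 120 x 250 mm, 12 mm thick, carrying an upright clear plastic tube at its middle, a steel pivot post (20 mm across, 246 mm high) 90 mm to +y of the tube's axis and a flat post (keeper) 83 mm to -y. Origin on the tube's axis at bench level, z up
- tube_mouth (a point): centre of the tube's open mouth, 216 mm above the bench. Tube: 75 mm outside, 67 mm inside diameter, its floor 198 mm below the mouth; five pucks stack 180 mm high, so all fit under the lid
- lid (a joint): rad: 0 = lid fully shut against its stop, arm along the feeder's -y, cap centred over the mouth; grows anticlockwise seen from above (arm towards the feeder's +x), up to 1.9. It stays where it is left; stiff, 0.3 N m (about 3.5 N at the handle). At the start it part covers the mouth; from about 1.5 it is well out of the way
- lid_pivot (a point): on the pivot post's axis at the lid's underside, 219 mm above the bench; the lid swings level about it. Lid: flat aluminium, 8 mm thick, its underside 3 mm above the tube's mouth, an arm from the pivot over the tube (round part 86 mm across) to the knob
- lid_handle (a point): on the lid's upright round wooden handle, 22 mm across, 42 mm tall, standing on the lid's top over the cap's centre, 90 mm from the pivot; this point is 22 mm above the lid's top face, on the handle's axis (20 mm below its top)
- knob_grip (a point): on the knob's axis, at the middle of its grip bar. Knob: black disc 46 mm across, 8 mm thick, with an upright bar 44 mm long, 13 mm thick; bar's top 11 mm above this point, disc's top face 14 mm below it. x runs along the bar. The axis is 165 mm from the pivot, at the end of the lid, 75 mm from the handle. Moves with the knob
- knob_push (a joint): m: 0 = knob up, 0.012 = right down; spring 3 N at the top, 9 N at the bottom. It engages only with the lid shut: pushed down 11 mm or more with knob_turn below about 0.5, its lug passes a fixed keeper plate and can be turned under it, which keeps the knob down (at about 10 mm). If turned first, the lug lands on the keeper and cannot go in
- knob_turn (a joint): how far the knob is turned clockwise seen from above, rad: 0 at the start (bar along the feeder's x when the lid is shut), stop at 1.4. Light friction, 0.03 N m; it stays where it is left
- puck_1: plain wooden chew puck, a cylinder 60 mm across and 36 mm high, 50 to 100 g, lying flat on the bench at the start; origin at the centre of its underside, z along its axis; between three and five of the pucks are there, the others are absent (None)
- puck_2: plain wooden chew puck, a cylinder 60 mm across and 36 mm high, 50 to 100 g, lying flat on the bench at the start; origin at the centre of its underside, z along its axis; between three and five of the pucks are there, the others are absent (None)
- puck_3: plain wooden chew puck, a cylinder 60 mm across and 36 mm high, 50 to 100 g, lying flat on the bench at the start; origin at the centre of its underside, z along its axis; between three and five of the pucks are there, the others are absent (None)
- puck_4: plain wooden chew puck, a cylinder 60 mm across and 36 mm high, 50 to 100 g, lying flat on the bench at the start; origin at the centre of its underside, z along its axis; between three and five of the pucks are there, the others are absent (None)
- puck_5: plain wooden chew puck, a cylinder 60 mm across and 36 mm high, 50 to 100 g, lying flat on the bench at the start; origin at the centre of its underside, z along its axis; between three and five of the pucks are there, the others are absent (None)
- hay_ball: wicker-look plastic hay ball, 102 mm across, standing on a small flat foot; origin under its centre; to be left alone
- bowl: stoneware bowl, 130 mm across, 55 mm high; origin under its centre; to be left alone
- flea_comb: steel flea comb lying flat, 110 x 28 mm, 8 mm high; origin at its underside; to be left alone
- scoop: blue plastic pooper scoop, 270 mm long, 46 mm high, handle to its -x; origin on the table under the handle, 60 mm behind the tray part; to be left alone
- mineral_lick: flat pale mineral lick disc, 76 mm across and only 16 mm thick (not a chew puck); origin under its centre; to be left alone
- brush: grooming brush lying along its x; origin at its underside; to be left alone
Mind the look-alikes: they are no part of the job. What is shaped like the puck_3 but pink or red is not meant. What is shaped like the puck_1 but black is not meant.

How it is judged:
On the way, in this order (a step that is already met when the one before it is completed fails the run):
1. every chew puck that is there lies inside the tube (horizontal distance between each of puck_1, puck_2, puck_3, puck_4, puck_5 and tube_mouth below 0.012 m and z of each of puck_1, puck_2, puck_3, puck_4, puck_5 in the frame of feeder below 0.182 m), for 0.3 s.
2. the lid is swung shut over the loaded tube (all of step 1 and value of joint lid below 0.05 rad), for 0.2 s.
3. the knob is pushed in and turned to its stop (value of joint lid below 0.05 rad and value of joint knob_push above 0.006 m and value of joint knob_turn above 1.15 rad), for 0.2 s.
At the end, for the whole second after the job is handed in: Every puck present is inside the tube (axis within 12 mm of the tube's, top not above the mouth by more than 2 mm), the lid is shut (below 0.05 rad), the knob stays down by itself (more than 6 mm) and is turned more than 1.15 rad (all of step 1 and all of step 3 and velocity of joint lid below 0.05 rad/s); the robot touches nothing.
It fails at once if a bystander (hay ball, bowl, comb, scoop, lick or brush) is shifted by more than 50 mm (distance of any of hay_ball, bowl, flea_comb, scoop, mineral_lick, brush from where it was at the start of the episode above 0.05 m).
Of puck_1, puck_2, puck_3, puck_4, puck_5 only 3 to 5 are there at a start; the rules pass over those that are not, and their reading is None.
At some moment in a run one of puck_1, puck_2, puck_3, puck_4, puck_5 may be knocked a few centimetres aside while the robot is not near it.
Once in a run the grip may slacken for a moment while it holds something.
It also fails if it takes over 210 s, if anything falls off the work surface, if the arm or the gripper's body presses on something with over 40 N, if the wrist force passes 120 N, or if a joint passes its speed limit or range.

### The arm

A 7-joint arm with a two-finger parallel gripper is mounted at the origin on the work surface. World frame = base frame: x ahead of the robot, y to its left, z up, the work surface at z = 0. Lengths are in m, angles in rad, forces in N, time in s.
With the tool pointing down it reaches from about 0.35 to 0.9 m from the base axis. Payload 7.2 kg.
Tool frame: the origin (TCP) lies at the very end of the fingers, on their centre line; the grasp point (between the pads) lies 19 mm behind it; z points along the fingers, y is the direction in which the jaws open and shut (so a half turn about z gives the same grasp; the last joint's range is limited). The gripper opens to 85 mm and grips with 20 to 120 N. Pads are 22 mm wide; open, the fingers measure 114 mm over their backs; the gripper's body (76 mm by 85 mm) begins 54 mm behind the grasp point. The pads swing forward as they close: fully open they stand 13 mm farther back than shut.
Start: joints at [1.071, 0.411, -0.013, 1.596, 0.006, 1.134, -0.082], TCP at [0.262, -0.568, 0.231] pointing down, gripper open.
Joint ranges: [-2.95, 2.95], [-0.29, 1.99], [-1.47, 1.44], [0.14, 2.54], [-1.03, 4.17], [0.13, 1.85], [-2.86, 2.86]. Speed limits (rad/s): [2.39, 2.39, 3.01, 3.01, 3.14, 3.14, 3.14].

### API

Orientations are given as a unit quaternion [x, y, z, w].
In Python, from station import state, vision, workorder gives the robot as it stands.
- The arm moves only by the tool carry_out, never from a script. Its argument "motion" is a list of rows, each an object of numbers: "tx", "ty", "tz": the shift along the tool's x, y, z in mm; "wx", "wy", "wz": the turn, a rotation vector about the tool's x, y, z in degrees; "claw": the finger opening in mm, from 0 to 85.4. A call has 1 to 20 rows; each row shifts and turns the pose as measured when the row begins, along the tool's axes as they then stand; what a row does not reach is not made up. A row lasts 1/12 s, in which the tool goes at most 41.7 mm and 7.16 degrees, less where a joint would pass 70% of its speed; a pose out of reach is approached as far as the arm can. A call is refused whole if a number of a shift passes 41.7 or a number of a turn 7.16, either way. A call with a gripper value outside its range is refused whole. The fingers move at their own pace and stop on an object; the grip force is fixed at half the most. Time passes only in rows, so rows that do not move let the fingers close. It gives the time, the measured TCP pose, the force and the opening at its end, in the units of the state.
- state(): the state, without advancing time (a new reading comes with each control period).
- vision.get_image(name): name is "side" or "top"; returns the picture (480x640x3 uint8, blue, green, red); there is no depth.
- vision.camera_params(name): a dict with "intrinsics" (3x3 intrinsics, pixels), "D" ([k1, k2, p1, p2, k3] as OpenCV has them; the pictures are not rectified), "R" (3x3) and "t" (3): a world point X has camera coordinates R X + t. Camera axes: x right, y down, z forward; pixel columns grow to the right and rows downward; lengths in m; the calibration is good to about 2 mm. A picture is of the moment at which its call begins. camera_params takes no time and is no camera call.
- workorder.hand_in(): hands the job in, once; it reports no verdict.
The state is a dict: "time": time; "joint_positions": joint angles; "qvel": joint speeds; "tau": joint torques, N m; "tcp_pos": TCP position; "tcp_rot": TCP orientation; "force": force on the tool from outside, world axes, zero at the start; "moment": the same for the moment, N m; "gripper_width": opening from 0.0 (shut) to 1.0 (fully open).
Only numpy, scipy, OpenCV 4.12 (cv2) and the standard library are available. Lean on these libraries where they do the work, as an engineer would, in place of code of your own. Each camera call takes 0.05 s, during which the arm holds its last target. There are 200 camera calls.

## Working session

There is one attempt and no reset: what is moved stays moved. The work goes in short steps, Python scripts to look and compute and a tool call to move; the robot and the scene stay as the last step left them, time stands still between calls to the robot, and variables do not carry over. Pictures are saved under pics/ and viewed, about 12 in all and at most 16, crops included, and the job is handed in when it is done.

Besides the shell and the picture viewer there is one more tool, called after ">>>" by a JSON object that holds its "method" and its "body". carry_out: Moves the arm, as the interface text tells. Its arguments: {"type":"object","properties":{"motion":{"type":"array","items":{"type":"object","properties":{"tx":{"type":"number"},"ty":{"type":"number"},"tz":{"type":"number"},"wx":{"type":"number"},"wy":{"type":"number"},"wz":{"type":"number"},"claw":{"type":"number"}}}}},"required":["motion"]}

```bash
ls; mkdir -p pics; cat > h.py <<'E'
import cv2,numpy as np
from station import state,vision,workorder
def snap(n,f):
    im=vision.get_image(n); cv2.imwrite('pics/'+f+'.png',im); return im
def cam(n):
    p=vision.camera_params(n); return [np.array(p[k],float) for k in ('intrinsics','D','R','t')]
def ray(n,uv,z):
    K,D,R,t=cam(n); q=cv2.undistortPoints(np.array(uv,float).reshape(-1,1,2),K,D).reshape(-1,2)
    d=np.c_[q,np.ones(len(q))]@R; c=-R.T@t
    return c+d*((z-c[2])/d[:,2])[:,None]
def proj(n,X):
    K,D,R,t=cam(n); return cv2.projectPoints(np.array(X,float).reshape(-1,1,3),cv2.Rodrigues(R)[0],t,K,D)[0].reshape(-1,2)
E
python3 - <<'E'
from h import *
for n in('top','side'):
    snap(n,n+'0'); K,D,R,t=cam(n); print(n,K[0,0],-R.T@t,R[2])
s=state();print(s)
E
```

```text
pics
top 518.9753156717112 [ 0.33698006 -0.06169428  1.80751903] [ 0.12686639  0.01538665 -0.99180047]
side 618.4130048175329 [ 0.26751038 -1.0703207   1.38241643] [ 0.1858761   0.64232104 -0.74355481]
{'time': 0.1, 'joint_positions': array([ 1.07081317,  0.41183952, -0.01270503,  1.59693959,  0.00555465,
        1.13432621, -0.08217196]), 'qvel': array([-0.00113427, -0.00140611, -0.00019943, -0.00268147,  0.00080993,
       -0.00162089,  0.00051274]), 'tau': array([ 3.35263183e-03, -6.01831126e+01,  6.84703309e-01, -3.00087118e+01,
        1.40808325e-02,  6.41413921e-03,  3.99485066e-05]), 'tcp_pos': array([ 0.26134482, -0.56724423,  0.23053348]), 'tcp_rot': array([ 9.76782681e-01,  2.14231295e-01, -1.90486948e-04, -7.14047727e-04]), 'force': array([-0.37622649, -0.36294312,  0.03640418]), 'moment': array([ 0.01341088,  0.00941954, -0.06452323]), 'gripper_width': 0.9972961604389702}
```

View pics/top0.png

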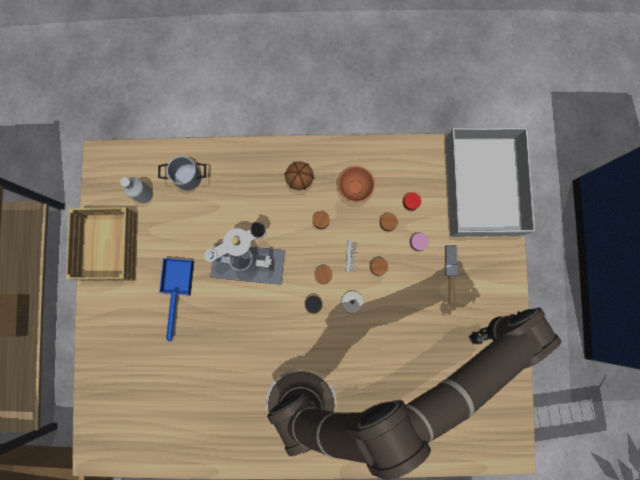

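View pics/side0.png

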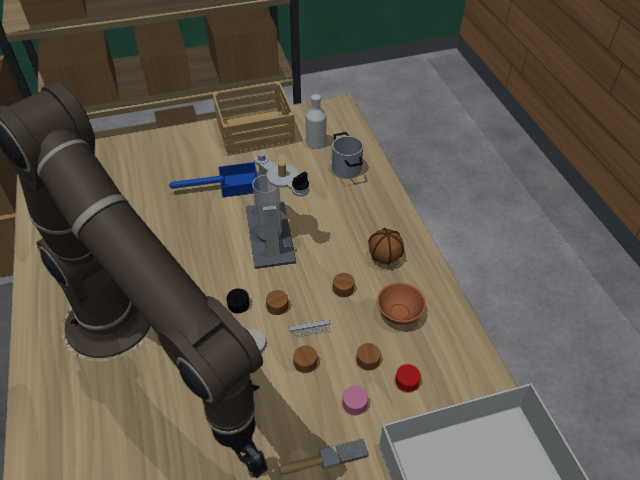

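The top view shows four plain pucks at about (321,219), (389,221), (379,266) and (323,274). The feeder's pivot is near (211,255), its handle near (236,240) and its knob near (258,229). The red, pink and black discs and the lick are decoys.

```bash
cat >> h.py <<'E'
def pucks(n='top',im=None):
    im=vision.get_image(n) if im is None else im
    h=cv2.cvtColor(im,cv2.COLOR_BGR2HSV)
    m=cv2.inRange(h,(5,120,60),(14,215,220)); m=cv2.morphologyEx(m,cv2.MORPH_OPEN,np.ones((3,3)))
    k,_,st,c=cv2.connectedComponentsWithStats(m)
    return [(c[i].round(1),st[i]) for i in range(1,k) if 60<st[i,4]<3000]
E
python3 - <<'E'
from h import *
im=cv2.imread('pics/top0.png'); h=cv2.cvtColor(im,cv2.COLOR_BGR2HSV)
for p in [(321,219),(389,221),(379,266),(323,274),(356,184),(236,240),(211,256)]: print(p,h[p[1],p[0]])
for c,s in pucks('top',im): print(c,s[2:],ray('top',c,.036).round(3))
a=cv2.resize(im[200:300,190:310],None,fx=6,fy=6,interpolation=cv2.INTER_CUBIC)
cv2.imwrite('pics/f0.png',a)
E
```

```text
(321, 219) [ 12 145 132]
(389, 221) [ 13 143 132]
(379, 266) [ 13 146 133]
(323, 274) [ 12 144 136]
(356, 184) [  9 147 166]
(236, 240) [ 20  97 179]
(211, 256) [ 99  15 169]
[298.9 175.4] [ 27  28 577] [[ 0.787 -0.001  0.036]]
[355.7 183.6] [  37   36 1042] [[ 0.755 -0.199  0.036]]
[320.6 219.5] [ 16  18 224] [[ 0.63  -0.075  0.036]]
[388.4 221.6] [ 16  18 229] [[ 0.619 -0.309  0.036]]
[378.7 266. ] [ 17  17 229] [[ 0.466 -0.271  0.036]]
[323.2 274.2] [ 17  17 223] [[ 0.44  -0.081  0.036]]
```

View pics/f0.png

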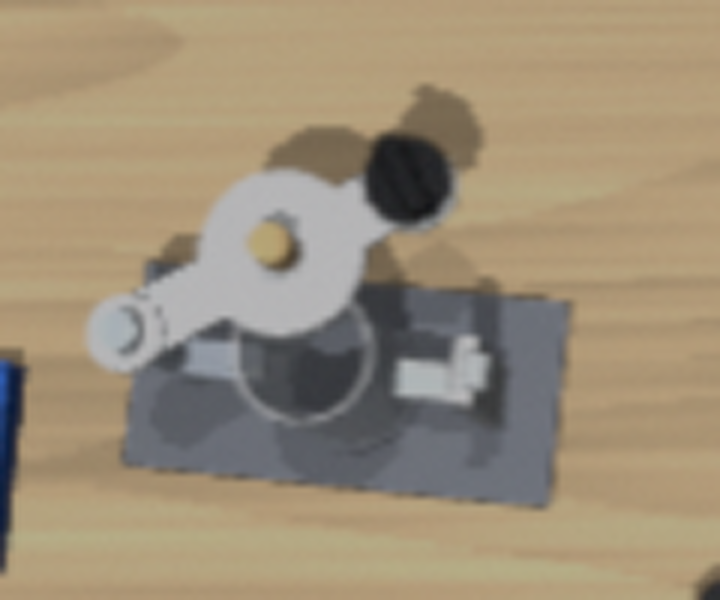

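```bash
python3 - <<'E'
from h import *
f=lambda x,y:(190+x/6-.5+.08,200+y/6-.5+.08)
P=ray('top',[f(122,328)],.246)[0];H=ray('top',[f(268,243)],.269)[0];T=ray('top',[f(306,352)],.216)[0];K=ray('top',[f(408,180)],.245)[0]
B=ray('top',[f(125,462),f(549,506),f(572,303)],.012)
print('P',P,'H',H,'T',T,'K',K);print(B, np.linalg.norm(np.diff(B,axis=0),axis=1))
v=B[1]-B[0]; print('board ang of -y', np.degrees(np.arctan2(v[1],v[0])), 'center',(B[0]+B[2])/2)
v=(T-P)[:2];print('PT',np.linalg.norm(v),np.degrees(np.arctan2(v[1],v[0])))
v=(H-P)[:2];print('PH',np.linalg.norm(v),np.degrees(np.arctan2(v[1],v[0])))
v=(K-P)[:2];print('PK',np.linalg.norm(v),np.degrees(np.arctan2(v[1],v[0])))
print(proj('side',[P,H,T,K]))
R=cv2 and __import__('scipy.spatial.transform',fromlist=['x']).Rotation.from_quat(state()['tcp_rot']).as_matrix();print(R.round(3))
E
```

```text
P [0.49282684 0.26456945 0.246     ] H [0.53234569 0.18660039 0.269     ] T [0.4822436 0.175106  0.216    ] K [0.56671368 0.11912202 0.245     ]
[[0.43806657 0.31083277 0.012     ]
 [0.41008709 0.06450073 0.012     ]
 [0.52749533 0.05053396 0.012     ]] [0.24791596 0.11823606]
board ang of -y -96.48013444257064 center [0.48278095 0.18068336 0.012     ]
PT 0.09008725091095378 -96.74655292365404
PH 0.08741231264013982 -63.1216945130468
PK 0.16313864979473264 -63.06957291298232
[[260.23132496 154.4968457 ]
 [280.26411926 163.21895825]
 [264.54848904 183.90630179]
 [299.21564196 183.51505784]]
[[ 0.908  0.419 -0.001]
 [ 0.419 -0.908  0.001]
 [-0.    -0.001 -1.   ]]
```

Distances check out (pivot–tube 90.1, pivot–handle 87, pivot–knob 163 mm), and the lid is at about 0.585 rad. I'll lift first and square the tool with the world axes, then go above the handle.

>>> {"method": "carry_out", "body": {"motion": [{"tz": -35, "wz": 6.2}, {"tz": -35, "wz": 6.2}, {"tz": -35, "wz": 6.2}, {"tz": -30, "wz": 6.2}, {"tz": 0}]}}

```text
schema error: expected keys tx, ty, tz, wx, wy, wz, claw
```

>>> {"method": "carry_out", "body": {"motion": [{"tx": 0, "ty": 0, "tz": -35, "wx": 0, "wy": 0, "wz": 6.2, "claw": 85}, {"tx": 0, "ty": 0, "tz": -35, "wx": 0, "wy": 0, "wz": 6.2, "claw": 85}, {"tx": 0, "ty": 0, "tz": -35, "wx": 0, "wy": 0, "wz": 6.2, "claw": 85}, {"tx": 0, "ty": 0, "tz": -30, "wx": 0, "wy": 0, "wz": 6.2, "claw": 85}, {"tx": 0, "ty": 0, "tz": 0, "wx": 0, "wy": 0, "wz": 0, "claw": 85}]}}

```text
time: 0.52
tcp_pos: [0.26, -0.5652, 0.3653]
tcp_rot: [1.0, -0.011, -0.003, -0.006]
force: [-0.5, 0.8, 0.0]
gripper_width: 0.992
```

>>> {"method": "carry_out", "body": {"motion": [{"tx": 14.4, "ty": -39.5, "tz": 0, "wx": 0, "wy": 0, "wz": 0, "claw": 50}, {"tx": 14.4, "ty": -39.5, "tz": 0, "wx": 0, "wy": 0, "wz": 0, "claw": 50}, {"tx": 14.4, "ty": -39.5, "tz": 0, "wx": 0, "wy": 0, "wz": 0, "claw": 50}, {"tx": 14.4, "ty": -39.5, "tz": 0, "wx": 0, "wy": 0, "wz": 0, "claw": 50}, {"tx": 14.4, "ty": -39.5, "tz": 0, "wx": 0, "wy": 0, "wz": 0, "claw": 50}, {"tx": 14.4, "ty": -39.5, "tz": 0, "wx": 0, "wy": 0, "wz": 0, "claw": 50}, {"tx": 14.4, "ty": -39.5, "tz": 0, "wx": 0, "wy": 0, "wz": 0, "claw": 50}, {"tx": 14.4, "ty": -39.5, "tz": 0, "wx": 0, "wy": 0, "wz": 0, "claw": 50}, {"tx": 14.4, "ty": -39.5, "tz": 0, "wx": 0, "wy": 0, "wz": 0, "claw": 50}, {"tx": 14.4, "ty": -39.5, "tz": 0, "wx": 0, "wy": 0, "wz": 0, "claw": 50}, {"tx": 14.4, "ty": -39.5, "tz": 0, "wx": 0, "wy": 0, "wz": 0, "claw": 50}, {"tx": 14.4, "ty": -39.5, "tz": 0, "wx": 0, "wy": 0, "wz": 0, "claw": 50}, {"tx": 14.4, "ty": -39.5, "tz": 0, "wx": 0, "wy": 0, "wz": 0, "claw": 50}, {"tx": 14.4, "ty": -39.5, "tz": 0, "wx": 0, "wy": 0, "wz": 0, "claw": 50}, {"tx": 14.4, "ty": -39.5, "tz": 0, "wx": 0, "wy": 0, "wz": 0, "claw": 50}, {"tx": 14.4, "ty": -39.5, "tz": 0, "wx": 0, "wy": 0, "wz": 0, "claw": 50}, {"tx": 14.4, "ty": -39.5, "tz": 0, "wx": 0, "wy": 0, "wz": 0, "claw": 50}, {"tx": 14.4, "ty": -39.5, "tz": 0, "wx": 0, "wy": 0, "wz": 0, "claw": 50}, {"tx": 14.4, "ty": -39.5, "tz": 0, "wx": 0, "wy": 0, "wz": 0, "claw": 50}, {"tx": 0, "ty": 0, "tz": 0, "wx": 0, "wy": 0, "wz": 0, "claw": 50}]}}

```text
time: 2.18
tcp_pos: [0.5415, 0.1787, 0.3608]
tcp_rot: [1.0, -0.011, -0.007, -0.006]
force: [-1.4, 0.0, -0.6]
gripper_width: 0.583
```

>>> {"method": "carry_out", "body": {"motion": [{"tx": 0, "ty": 0, "tz": 0, "wx": 0, "wy": 0, "wz": 7, "claw": 50}, {"tx": 0, "ty": 0, "tz": 0, "wx": 0, "wy": 0, "wz": 7, "claw": 50}, {"tx": 0, "ty": 0, "tz": 0, "wx": 0, "wy": 0, "wz": 7, "claw": 50}, {"tx": 0, "ty": 0, "tz": 0, "wx": 0, "wy": 0, "wz": 7, "claw": 50}, {"tx": 0, "ty": 0, "tz": 0, "wx": 0, "wy": 0, "wz": 7, "claw": 50}, {"tx": 0, "ty": 0, "tz": 0, "wx": 0, "wy": 0, "wz": 7, "claw": 50}, {"tx": 0, "ty": 0, "tz": 0, "wx": 0, "wy": 0, "wz": 7, "claw": 50}, {"tx": 0, "ty": 0, "tz": 0, "wx": 0, "wy": 0, "wz": 7, "claw": 50}, {"tx": 0, "ty": 0, "tz": 0, "wx": 0, "wy": 0, "wz": 7, "claw": 50}, {"tx": 0, "ty": 0, "tz": 0, "wx": 0, "wy": 0, "wz": 0, "claw": 50}]}}

```text
time: 3.02
tcp_pos: [0.5398, 0.1812, 0.3457]
tcp_rot: [0.897, -0.441, -0.018, 0.009]
force: [-0.2, -0.2, 0.3]
gripper_width: 0.586
```

```bash
cat >> h.py <<'E'
from scipy.spatial.transform import Rotation as Ro
def go(x,y,z,yaw=None):
    "tool-frame shift mm to a world point; wz deg to a tool yaw (x axis, world deg), tilt correction"
    s=state();R=Ro.from_quat(s['tcp_rot']);m=R.as_matrix();cy=np.degrees(np.arctan2(m[1,0],m[0,0]))
    print('at',s['tcp_pos'].round(4),'yaw',cy.round(1),'claw',round(s['gripper_width']*85.4,1),'F',s['force'].round(1))
    print(' shift',(R.inv().apply(np.array([x,y,z])-s['tcp_pos'])*1000).round(1))
    if yaw is not None:
        T=Ro.from_euler('z',yaw,degrees=True)*Ro.from_euler('x',180,degrees=True)
        print(' turn',np.degrees((R.inv()*T).as_rotvec()).round(1))
E
python3 - <<'E'
from h import *
im=snap('top','t1'); snap('side','s1')
for c,s in pucks('top',im): print(c,s[2:],ray('top',c,.036).round(3))
go(.534,.1853,.235,-63)
a=np.hstack([im[130:350,150:480],cv2.imread('pics/s1.png')[130:350,130:460]]);cv2.imwrite('pics/m1.png',cv2.resize(a,(790,263)))
E
```

```text
[298.9 175.4] [ 27  28 581] [[ 0.787 -0.001  0.036]]
[355.8 183.7] [  37   36 1045] [[ 0.754 -0.2    0.036]]
[320.6 219.4] [ 16  17 220] [[ 0.63  -0.075  0.036]]
[388.4 221.6] [ 16  18 227] [[ 0.619 -0.309  0.036]]
[378.8 266.1] [ 17  17 229] [[ 0.466 -0.272  0.036]]
[323.3 274.2] [ 16  17 224] [[ 0.44  -0.082  0.036]]
at [0.539  0.1833 0.3459] yaw -52.0 claw 49.9 F [ 0.3  0.4 -0.4]
 shift [ -1.8  -0.8 111.1]
 turn [ 1.9  1.3 11. ]
```

View pics/m1.png

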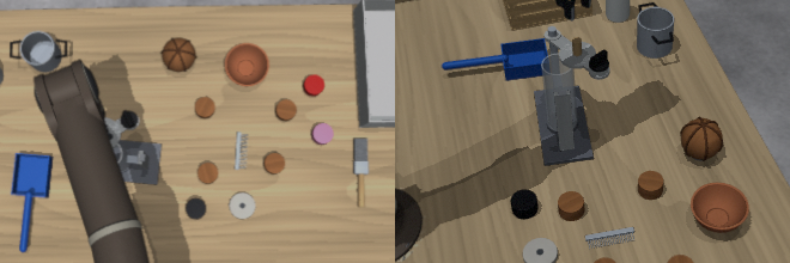

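With the arm moved away, the picture still shows four pucks and no hidden one. Descending over the handle.

>>> {"method": "carry_out", "body": {"motion": [{"tx": -1, "ty": 0, "tz": 20, "wx": 1, "wy": 0.7, "wz": 6, "claw": 50}, {"tx": -1, "ty": -1, "tz": 25, "wx": 1, "wy": 0.6, "wz": 5.5, "claw": 50}, {"tx": 0, "ty": 0, "tz": 0, "wx": 0, "wy": 0, "wz": 0, "claw": 50}]}}

```text
time: 3.37
tcp_pos: [0.538, 0.1844, 0.319]
tcp_rot: [0.878, -0.478, -0.015, 0.007]
force: [-0.1, -0.3, -0.5]
gripper_width: 0.587
```

```bash
python3 - <<'E'
from h import *
go(.534,.1853,.235,-63)
E
```

```text
at [0.538  0.1844 0.319 ] yaw -57.2 claw 50.1 F [-0.1 -0.3 -0.5]
 shift [-1.3  0.6 84.1]
 turn [1.6 1.  5.9]
```

>>> {"method": "carry_out", "body": {"motion": [{"tx": -1, "ty": 0, "tz": 22, "wx": 0.8, "wy": 0.5, "wz": 4, "claw": 50}, {"tx": -1, "ty": 0.5, "tz": 22, "wx": 0.8, "wy": 0.5, "wz": 3, "claw": 50}, {"tx": 0, "ty": 0, "tz": 22, "wx": 0.5, "wy": 0.3, "wz": 1, "claw": 50}, {"tx": 0, "ty": 0, "tz": 18, "wx": 0, "wy": 0, "wz": 0, "claw": 50}, {"tx": 0, "ty": 0, "tz": 0, "wx": 0, "wy": 0, "wz": 0, "claw": 50}, {"tx": 0, "ty": 0, "tz": 0, "wx": 0, "wy": 0, "wz": 0, "claw": 50}]}}

```text
time: 3.87
tcp_pos: [0.5339, 0.1902, 0.2336]
tcp_rot: [0.852, -0.524, -0.005, -0.001]
force: [0.2, 0.3, 1.1]
gripper_width: 0.589
```

```bash
python3 - <<'E'
from h import *
go(.534,.1853,.235,-63)
E
```

```text
at [0.5339 0.1902 0.2336] yaw -63.2 claw 50.3 F [0.2 0.3 1.1]
 shift [ 4.4  2.2 -1.4]
 turn [ 0.2  0.6 -0.2]
```

>>> {"method": "carry_out", "body": {"motion": [{"tx": 3, "ty": 1, "tz": -3, "wx": 0, "wy": 0, "wz": 0, "claw": 26}, {"tx": 1, "ty": 0.5, "tz": -1, "wx": 0, "wy": 0, "wz": 0, "claw": 26}, {"tx": 0, "ty": 0, "tz": 0, "wx": 0, "wy": 0, "wz": 0, "claw": 26}, {"tx": 0, "ty": 0, "tz": 0, "wx": 0, "wy": 0, "wz": 0, "claw": 26}, {"tx": -0.5, "ty": -9, "tz": 0, "wx": 0, "wy": 0, "wz": -6, "claw": 26}, {"tx": -0.5, "ty": -9, "tz": 0, "wx": 0, "wy": 0, "wz": -6, "claw": 26}, {"tx": -0.5, "ty": -9, "tz": 0, "wx": 0, "wy": 0, "wz": -6, "claw": 26}, {"tx": -0.5, "ty": -9, "tz": 0, "wx": 0, "wy": 0, "wz": -6, "claw": 26}, {"tx": 0, "ty": 0, "tz": 0, "wx": 0, "wy": 0, "wz": 0, "claw": 26}]}}

```text
time: 4.62
tcp_pos: [0.5611, 0.2049, 0.2417]
tcp_rot: [0.945, -0.326, -0.01, -0.002]
force: [-0.4, 0.7, -0.4]
gripper_width: 0.304
```

```bash
cat >>h.py <<'E'
Pv=np.array([.493,.2655])
def lid():
    s=state();v=s['tcp_pos'][:2]-Pv
    print('r',np.hypot(*v).round(4),'lid',np.degrees(np.arctan2(v[1],v[0])).round(1)+96.6)
E
python3 - <<'E'
from h import *
go(.583,.267,.235,0);lid()
E
```

```text
at [0.5611 0.2049 0.2417] yaw -38.1 claw 26.0 F [-0.4  0.7 -0.4]
 shift [-21.  -62.4   6.9]
 turn [ -0.2   1.2 -38.1]
r 0.0912 lid 54.89999999999999
```

>>> {"method": "carry_out", "body": {"motion": [{"tx": -0.5, "ty": -9.5, "tz": 2, "wx": 0, "wy": 0, "wz": -5, "claw": 26}, {"tx": -0.5, "ty": -9.5, "tz": 2, "wx": 0, "wy": 0, "wz": -6, "claw": 26}, {"tx": -0.5, "ty": -9.5, "tz": 2, "wx": 0, "wy": 0, "wz": -6, "claw": 26}, {"tx": -0.5, "ty": -9.5, "tz": 1, "wx": 0, "wy": 0, "wz": -6, "claw": 26}, {"tx": -0.5, "ty": -9.5, "tz": 0, "wx": 0, "wy": 0, "wz": -6, "claw": 26}, {"tx": -0.5, "ty": -9.5, "tz": 0, "wx": 0, "wy": 0, "wz": -6, "claw": 26}, {"tx": 0, "ty": 0, "tz": 0, "wx": 0, "wy": 0, "wz": 0, "claw": 26}]}}

```text
time: 5.2
tcp_pos: [0.5826, 0.2478, 0.2382]
tcp_rot: [1.0, -0.029, -0.008, 0.0]
force: [-0.6, -0.5, 0.1]
gripper_width: 0.304
```

```bash
python3 - <<'E'
from h import *
go(.583,.267,.235,0);lid()
E
```

```text
at [0.5826 0.2478 0.2382] yaw -3.3 claw 25.9 F [-0.6 -0.5  0.1]
 shift [ -0.7 -19.2   3.2]
 turn [ 0.   0.9 -3.3]
r 0.0914 lid 85.39999999999999
```

>>> {"method": "carry_out", "body": {"motion": [{"tx": 0, "ty": -10, "tz": 0, "wx": 0, "wy": 0, "wz": -3, "claw": 26}, {"tx": 0, "ty": -10, "tz": 0, "wx": 0, "wy": 0, "wz": 0, "claw": 26}, {"tx": -1, "ty": -8, "tz": 0, "wx": 0, "wy": 0, "wz": 0, "claw": 26}, {"tx": 0, "ty": 0, "tz": 0, "wx": 0, "wy": 0, "wz": 0, "claw": 26}, {"tx": 0, "ty": 1, "tz": 0, "wx": 0, "wy": 0, "wz": 0, "claw": 50}, {"tx": 0, "ty": 0, "tz": 0, "wx": 0, "wy": 0, "wz": 0, "claw": 50}, {"tx": 0, "ty": 0, "tz": 0, "wx": 0, "wy": 0, "wz": 0, "claw": 50}, {"tx": 0, "ty": 0, "tz": -30, "wx": 0, "wy": 0, "wz": 0, "claw": 50}, {"tx": 0, "ty": 0, "tz": -35, "wx": 0, "wy": 0, "wz": 0, "claw": 60}, {"tx": 0, "ty": 0, "tz": -30, "wx": 0, "wy": 0, "wz": 0, "claw": 85}, {"tx": 0, "ty": 0, "tz": 0, "wx": 0, "wy": 0, "wz": 0, "claw": 85}]}}

```text
time: 6.12
tcp_pos: [0.584, 0.2674, 0.3378]
tcp_rot: [1.0, -0.024, -0.008, 0.002]
force: [0.4, -0.8, 0.6]
gripper_width: 0.954
```

```bash
python3 - <<'E'
from h import *
print(pucks()); lid(); go(.44,-.0815,.15,0)
E
```

```text
[(array([298.9, 175.3]), array([286, 162,  27,  27, 571], dtype=int32)), (array([355.8, 183.6]), array([ 338,  166,   37,   36, 1044], dtype=int32)), (array([320.6, 219.4]), array([313, 211,  16,  17, 220], dtype=int32)), (array([388.4, 221.7]), array([381, 214,  16,  17, 223], dtype=int32)), (array([378.7, 266.1]), array([371, 258,  17,  17, 228], dtype=int32)), (array([323.2, 274.2]), array([315, 266,  17,  17, 223], dtype=int32))]
r 0.0904 lid 97.69999999999999
at [0.5834 0.2672 0.3354] yaw -2.7 claw 85.0 F [ 0.6 -0.4  0.5]
 shift [-123.5  353.9  189.7]
 turn [ 0.3  1.  -2.7]
```

>>> {"method": "carry_out", "body": {"motion": [{"tx": -12.3, "ty": 35, "tz": 0, "wx": 0, "wy": 0.3, "wz": -1, "claw": 85}, {"tx": -12.3, "ty": 35, "tz": 0, "wx": 0, "wy": 0.3, "wz": -1, "claw": 85}, {"tx": -12.3, "ty": 35, "tz": 0, "wx": 0, "wy": 0.3, "wz": 0, "claw": 85}, {"tx": -12.3, "ty": 35, "tz": 0, "wx": 0, "wy": 0, "wz": 0, "claw": 85}, {"tx": -12.3, "ty": 35, "tz": 0, "wx": 0, "wy": 0, "wz": 0, "claw": 85}, {"tx": -12.3, "ty": 35, "tz": 0, "wx": 0, "wy": 0, "wz": 0, "claw": 85}, {"tx": -12.3, "ty": 35, "tz": 20, "wx": 0, "wy": 0, "wz": 0, "claw": 85}, {"tx": -12.3, "ty": 35, "tz": 30, "wx": 0, "wy": 0, "wz": 0, "claw": 85}, {"tx": -12.3, "ty": 35, "tz": 40, "wx": 0, "wy": 0, "wz": 0, "claw": 85}, {"tx": -12.3, "ty": 35, "tz": 40, "wx": 0, "wy": 0, "wz": 0, "claw": 85}, {"tx": 0, "ty": 0, "tz": 40, "wx": 0, "wy": 0, "wz": 0, "claw": 85}, {"tx": 0, "ty": 0, "tz": 20, "wx": 0, "wy": 0, "wz": 0, "claw": 85}, {"tx": 0, "ty": 0, "tz": 0, "wx": 0, "wy": 0, "wz": 0, "claw": 85}]}}

```text
time: 7.25
tcp_pos: [0.4506, -0.0669, 0.1592]
tcp_rot: [1.0, -0.009, -0.001, -0.001]
force: [-0.6, 0.5, 0.9]
gripper_width: 0.998
```

```bash
python3 - <<'E'
from h import *
go(.44,-.0815,.012,0)
im=snap('side','s2'); snap('top','t2')
a=np.hstack([im[130:430,200:460],cv2.imread('pics/t2.png')[190:340,200:330].repeat(2,0).repeat(2,1)]);cv2.imwrite('pics/m2.png',cv2.resize(a,(790,456)))
for c,s in pucks('side',im): print(c,s[2:],ray('side',c,.027).round(3))
E
```

```text
at [ 0.4506 -0.0669  0.1592] yaw -1.1 claw 85.2 F [-0.6  0.5  0.9]
 shift [-10.2  15.  147.2]
 turn [-0.1  0.1 -1.1]
[386.  244.5] [ 33  31 679] [[0.798 0.023 0.027]]
[343.3 281.4] [ 21  19 293] [[ 0.636 -0.072  0.027]]
[400.9 302.4] [  49   40 1531] [[ 0.763 -0.184  0.027]]
[276.1 300. ] [ 22  22 349] [[ 0.442 -0.081  0.027]]
[368.1 353.7] [ 23  23 397] [[ 0.624 -0.309  0.027]]
[304.5 357.2] [ 23  26 435] [[ 0.468 -0.273  0.027]]
```

View pics/m2.png

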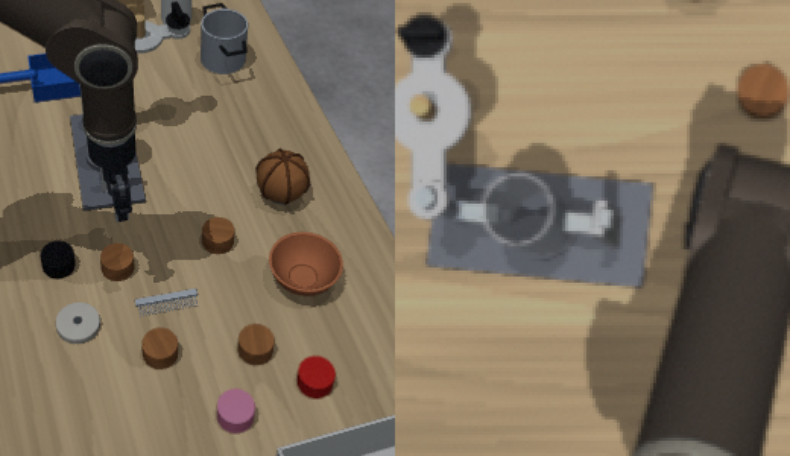

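Both views agree on the pucks to within a few mm, and the lid is at about 1.7 rad, clear of the mouth at top px (240.5,258.5). Descending on the first puck.

>>> {"method": "carry_out", "body": {"motion": [{"tx": -5, "ty": 7.5, "tz": 10, "wx": 0, "wy": 0, "wz": -1, "claw": 85}, {"tx": -5, "ty": 7.5, "tz": 25, "wx": 0, "wy": 0, "wz": 0, "claw": 85}, {"tx": -2, "ty": 3, "tz": 25, "wx": 0, "wy": 0, "wz": 0, "claw": 85}, {"tx": 0, "ty": 0, "tz": 25, "wx": 0, "wy": 0, "wz": 0, "claw": 85}, {"tx": 0, "ty": 0, "tz": 15, "wx": 0, "wy": 0, "wz": 0, "claw": 85}, {"tx": 0, "ty": 0, "tz": 0, "wx": 0, "wy": 0, "wz": 0, "claw": 85}, {"tx": 0, "ty": 0, "tz": 0, "wx": 0, "wy": 0, "wz": 0, "claw": 85}]}}

```text
time: 7.93
tcp_pos: [0.4535, -0.0804, 0.0698]
tcp_rot: [1.0, 0.004, 0.012, -0.003]
force: [-0.6, -0.6, 0.8]
gripper_width: 0.992
```

```bash
python3 - <<'E'
from h import *
go(.441,-.0815,.012,0)
E
```

```text
at [ 0.4535 -0.0804  0.0698] yaw 0.5 claw 84.7 F [-0.6 -0.6  0.8]
 shift [-13.8   1.3  57.5]
 turn [-0.3 -1.3  0.5]
```

>>> {"method": "carry_out", "body": {"motion": [{"tx": -8, "ty": 1, "tz": 3, "wx": 0, "wy": -0.8, "wz": 0, "claw": 85}, {"tx": -6, "ty": 0.5, "tz": 15, "wx": 0, "wy": -0.8, "wz": 0, "claw": 85}, {"tx": -4, "ty": 0, "tz": 15, "wx": 0, "wy": -0.5, "wz": 0, "claw": 85}, {"tx": -2, "ty": 0, "tz": 12, "wx": 0, "wy": -0.3, "wz": 0, "claw": 85}, {"tx": 0, "ty": 0, "tz": 0, "wx": 0, "wy": 0, "wz": 0, "claw": 85}, {"tx": 0, "ty": 0, "tz": 0, "wx": 0, "wy": 0, "wz": 0, "claw": 85}]}}

```text
time: 8.43
tcp_pos: [0.438, -0.0802, 0.0286]
tcp_rot: [1.0, 0.006, -0.005, -0.004]
force: [0.6, -0.2, 0.1]
gripper_width: 0.998
```

```bash
python3 - <<'E'
from h import *
go(.441,-.0815,.012,0)
E
```

```text
at [ 0.438  -0.0802  0.0286] yaw 0.7 claw 85.2 F [ 0.6 -0.2  0.1]
 shift [ 3.1  1.5 16.5]
 turn [-0.4  0.6  0.7]
```

>>> {"method": "carry_out", "body": {"motion": [{"tx": 2, "ty": 1, "tz": 8, "wx": 0, "wy": 0.3, "wz": 0.7, "claw": 85}, {"tx": 1, "ty": 0, "tz": 9, "wx": 0, "wy": 0.2, "wz": 0, "claw": 85}, {"tx": 0, "ty": 0, "tz": 2, "wx": 0, "wy": 0, "wz": 0, "claw": 85}, {"tx": 0, "ty": 0, "tz": 0, "wx": 0, "wy": 0, "wz": 0, "claw": 85}]}}

```text
time: 8.77
tcp_pos: [0.4424, -0.0812, 0.0087]
tcp_rot: [1.0, -0.0, 0.001, -0.004]
force: [0.8, -0.1, 1.3]
gripper_width: 0.994
```

>>> {"method": "carry_out", "body": {"motion": [{"tx": 0, "ty": 0, "tz": 0, "wx": 0, "wy": 0, "wz": 0, "claw": 50}, {"tx": 0, "ty": 0, "tz": 0, "wx": 0, "wy": 0, "wz": 0, "claw": 50}, {"tx": 0, "ty": 0, "tz": 0, "wx": 0, "wy": 0, "wz": 0, "claw": 50}, {"tx": 0, "ty": 0, "tz": 0, "wx": 0, "wy": 0, "wz": 0, "claw": 50}, {"tx": 0, "ty": 0, "tz": 0, "wx": 0, "wy": 0, "wz": 0, "claw": 50}]}}

```text
time: 9.18
tcp_pos: [0.4426, -0.0815, 0.0094]
tcp_rot: [1.0, -0.001, 0.001, -0.004]
force: [1.2, 0.5, -1.1]
gripper_width: 0.683
```

```bash
python3 - <<'E'
from h import *
go(.482,.177,.3,0)
E
```

```text
at [ 0.4426 -0.0815  0.0094] yaw -0.1 claw 58.3 F [ 1.2  0.5 -1.1]
 shift [  39.5 -260.9 -288.4]
 turn [-0.5 -0.1 -0.1]
```

>>> {"method": "carry_out", "body": {"motion": [{"tx": 0, "ty": 0, "tz": -20, "wx": 0, "wy": 0, "wz": 0, "claw": 50}, {"tx": 0, "ty": 0, "tz": -35, "wx": 0, "wy": 0, "wz": 0, "claw": 50}, {"tx": 0, "ty": 0, "tz": -40, "wx": 0, "wy": 0, "wz": 0, "claw": 50}, {"tx": 0, "ty": 0, "tz": -40, "wx": 0, "wy": 0, "wz": 0, "claw": 50}, {"tx": 0, "ty": 0, "tz": -40, "wx": 0, "wy": 0, "wz": 0, "claw": 50}, {"tx": 0, "ty": 0, "tz": -40, "wx": 0, "wy": 0, "wz": 0, "claw": 50}, {"tx": 0, "ty": 0, "tz": -40, "wx": 0, "wy": 0, "wz": 0, "claw": 50}, {"tx": 0, "ty": -15, "tz": -35, "wx": 0, "wy": 0, "wz": 0, "claw": 50}, {"tx": 5, "ty": -30, "tz": -20, "wx": 0, "wy": 0, "wz": 0, "claw": 50}, {"tx": 5, "ty": -35, "tz": 0, "wx": 0, "wy": 0, "wz": 0, "claw": 50}, {"tx": 5, "ty": -35, "tz": 0, "wx": 0, "wy": 0, "wz": 0, "claw": 50}, {"tx": 5, "ty": -35, "tz": 0, "wx": 0, "wy": 0, "wz": 0, "claw": 50}, {"tx": 5, "ty": -35, "tz": 0, "wx": 0, "wy": 0, "wz": 0, "claw": 50}, {"tx": 5, "ty": -35, "tz": 0, "wx": 0, "wy": 0, "wz": 0, "claw": 50}, {"tx": 5, "ty": -25, "tz": 0, "wx": 0, "wy": 0, "wz": 0, "claw": 50}, {"tx": 0, "ty": 0, "tz": 0, "wx": 0, "wy": 0, "wz": 0, "claw": 50}, {"tx": 0, "ty": 0, "tz": 0, "wx": 0, "wy": 0, "wz": 0, "claw": 50}]}}

```text
time: 10.6
tcp_pos: [0.4772, 0.1685, 0.34]
tcp_rot: [1.0, -0.006, 0.002, -0.008]
force: [-0.3, -0.9, -0.2]
gripper_width: 0.679
```

```bash
python3 - <<'E'
from h import *
go(.482,.177,.25,0)
print([c for c,s in pucks()])
im=snap('side','s3');print([(c,s[2:]) for c,s in pucks('side',im)])
cv2.imwrite('pics/m3.png',cv2.resize(im[90:290,170:370],(600,600)))
E
```

```text
at [0.4772 0.1685 0.34  ] yaw -0.7 claw 58.0 F [-0.3 -0.9 -0.2]
 shift [ 4.2 -7.1 90.1]
 turn [-0.9 -0.3 -0.7]
[array([299. , 175.3]), array([355.7, 183.6]), array([320.6, 219.4]), array([388.4, 221.6]), array([378.8, 266.1])]
[(array([385.8, 244.7]), array([ 32,  30, 634], dtype=int32)), (array([343. , 281.7]), array([ 21,  19, 303], dtype=int32)), (array([400.9, 302.3]), array([  49,   40, 1532], dtype=int32)), (array([368.1, 353.7]), array([ 23,  22, 385], dtype=int32)), (array([304.6, 356.7]), array([ 23,  25, 416], dtype=int32))]
```

View pics/m3.png

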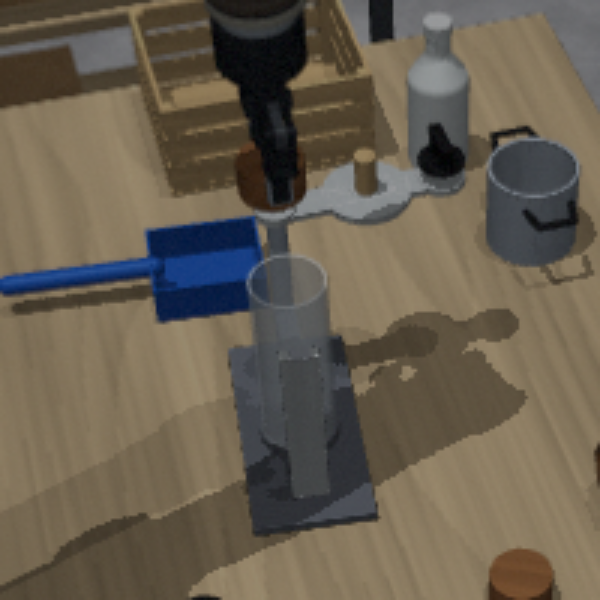

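Side view: the puck is held level above the tube, centred near x px 260. The tube mouth is centred near (266,185.5). Comparing both with projections.

```bash
python3 - <<'E'
from h import *
print(ray('side',[(265.7,185.2)],.216), proj('side',[(.482,.177,.216),(.477,.1685,.349)]), ray('side',[(260.2,152)],.349))
im=cv2.imread('pics/side0.png'); h=cv2.cvtColor(cv2.imread('pics/s3.png'),cv2.COLOR_BGR2HSV)
m=cv2.inRange(h,(5,90,20),(14,230,230))[130:165,240:285]; ys,xs=np.where(m); print(xs.min()+240,xs.max()+240,ys.min()+130,ys.max()+130)
E
```

```text
[[0.484089  0.1691299 0.216    ]] [[264.30510406 183.47337811]
 [259.7975402  148.13844243]] [[0.47454068 0.15320347 0.349     ]]
248 271 136 159
```

```bash
python3 - <<'E'
from h import *
a=cv2.imread('pics/s3.png')[165:215,240:290]; b=cv2.imread('pics/t2.png')[235:285,215:265]
cv2.imwrite('pics/m4.png',np.hstack([cv2.resize(i,(400,400),interpolation=cv2.INTER_CUBIC) for i in(a,b)]))
th=np.linspace(0,2*np.pi,9)[:-1]
for n,o in(('side',(240,165)),('top',(215,235))):
  for r in(.0375,):
    q=proj(n,np.c_[.482+r*np.cos(th),.177+r*np.sin(th),.216+0*th]); q=(q-o+.5)*8-.5
    print(n,'min',q.min(0).round(0),'max',q.max(0).round(0))
E
```

```text
side min [91. 81.] max [304. 224.]
top min [107.  94.] max [300. 287.]
```

View pics/m4.png

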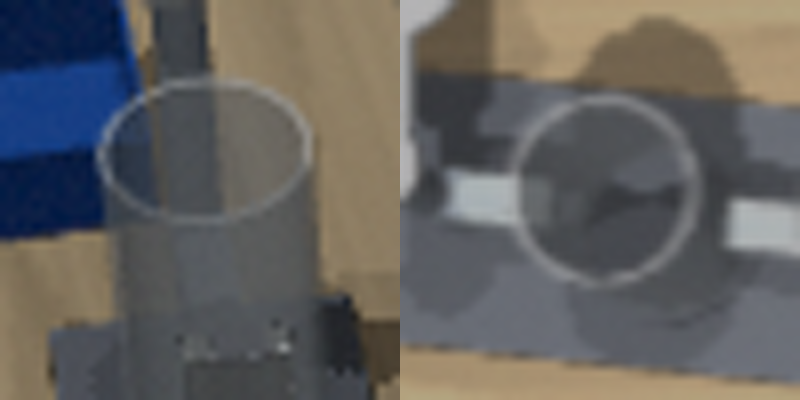

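Both mouth ellipses are clear: side centred at crop (205,150), top at (206,189). Both put the mouth at about (0.484, 0.177). Lowering the puck there in steps.

>>> {"method": "carry_out", "body": {"motion": [{"tx": 4, "ty": -5, "tz": 10, "wx": -0.5, "wy": 0, "wz": -0.7, "claw": 50}, {"tx": 3, "ty": -3, "tz": 20, "wx": -0.4, "wy": 0, "wz": 0, "claw": 50}, {"tx": 0, "ty": -1, "tz": 25, "wx": 0, "wy": 0, "wz": 0, "claw": 50}, {"tx": 0, "ty": 0, "tz": 15, "wx": 0, "wy": 0, "wz": 0, "claw": 50}, {"tx": 0, "ty": 0, "tz": 0, "wx": 0, "wy": 0, "wz": 0, "claw": 50}, {"tx": 0, "ty": 0, "tz": 0, "wx": 0, "wy": 0, "wz": 0, "claw": 50}]}}

```text
time: 11.2
tcp_pos: [0.4866, 0.1708, 0.2669]
tcp_rot: [1.0, -0.004, 0.004, 0.001]
force: [-0.1, 0.8, 0.0]
gripper_width: 0.678
```

```bash
python3 - <<'E'
from h import *
go(.484,.177,.212,0)
E
```

```text
at [0.4866 0.1708 0.2669] yaw -0.4 claw 57.9 F [-0.1  0.8  0. ]
 shift [-3.  -6.3 54.9]
 turn [ 0.1 -0.5 -0.4]
```

>>> {"method": "carry_out", "body": {"motion": [{"tx": -2, "ty": -3, "tz": 8, "wx": 0, "wy": -0.3, "wz": -0.3, "claw": 50}, {"tx": -2, "ty": -3, "tz": 10, "wx": 0, "wy": -0.2, "wz": 0, "claw": 50}, {"tx": -1, "ty": -1, "tz": 8, "wx": 0, "wy": 0, "wz": 0, "claw": 50}, {"tx": 0, "ty": 0, "tz": 0, "wx": 0, "wy": 0, "wz": 0, "claw": 50}, {"tx": 0, "ty": 0, "tz": 0, "wx": 0, "wy": 0, "wz": 0, "claw": 50}]}}

```text
time: 11.62
tcp_pos: [0.4825, 0.1775, 0.2405]
tcp_rot: [1.0, -0.002, 0.001, -0.0]
force: [-0.5, 0.8, -0.3]
gripper_width: 0.681
```

```bash
python3 - <<'E'
from h import *
go(.484,.177,.212,0)
E
```

```text
at [0.4825 0.1775 0.2405] yaw -0.2 claw 58.2 F [-0.5  0.8 -0.3]
 shift [ 1.5  0.5 28.5]
 turn [-0.  -0.1 -0.2]
```

>>> {"method": "carry_out", "body": {"motion": [{"tx": 1.5, "ty": 0.5, "tz": 5, "wx": 0, "wy": 0, "wz": 0, "claw": 50}, {"tx": 0.5, "ty": 0, "tz": 6, "wx": 0, "wy": 0, "wz": 0, "claw": 50}, {"tx": 0, "ty": 0, "tz": 6, "wx": 0, "wy": 0, "wz": 0, "claw": 50}, {"tx": 0, "ty": 0, "tz": 6, "wx": 0, "wy": 0, "wz": 0, "claw": 50}, {"tx": 0, "ty": 0, "tz": 0, "wx": 0, "wy": 0, "wz": 0, "claw": 50}, {"tx": 0, "ty": 0, "tz": 0, "wx": 0, "wy": 0, "wz": 0, "claw": 50}]}}

```text
time: 12.12
tcp_pos: [0.4853, 0.1772, 0.2158]
tcp_rot: [1.0, -0.002, 0.001, -0.0]
force: [0.3, -0.2, -0.6]
gripper_width: 0.684
```

```bash
python3 - <<'E'
from h import *
go(.485,.177,.212,0)
E
```

```text
at [0.4853 0.1772 0.2158] yaw -0.2 claw 58.4 F [ 0.3 -0.2 -0.6]
 shift [-0.3  0.2  3.8]
 turn [-0.1 -0.1 -0.2]
```

The puck bottom is about 9 mm into the mouth with no contact force, so I'm releasing it.

>>> {"method": "carry_out", "body": {"motion": [{"tx": 0, "ty": 0, "tz": 0, "wx": 0, "wy": 0, "wz": 0, "claw": 75}, {"tx": 0, "ty": 0, "tz": 0, "wx": 0, "wy": 0, "wz": 0, "claw": 75}, {"tx": 0, "ty": 0, "tz": 0, "wx": 0, "wy": 0, "wz": 0, "claw": 75}, {"tx": 0, "ty": 0, "tz": -20, "wx": 0, "wy": 0, "wz": 0, "claw": 75}, {"tx": 0, "ty": 0, "tz": -35, "wx": 0, "wy": 0, "wz": 0, "claw": 80}, {"tx": 0, "ty": 0, "tz": -30, "wx": 0, "wy": 0, "wz": 0, "claw": 80}, {"tx": 0, "ty": 0, "tz": 0, "wx": 0, "wy": 0, "wz": 0, "claw": 85}]}}

```text
time: 12.7
tcp_pos: [0.4845, 0.1766, 0.3034]
tcp_rot: [1.0, -0.002, 0.0, 0.001]
force: [-0.7, 0.1, 0.0]
gripper_width: 0.996
```

```bash
python3 - <<'E'
from h import *
for n,z in(('top',.036),('side',.027)):
  im=snap(n,n[0]+'4'); print([(c,ray(n,c,z).round(3)[0]) for c,s in pucks(n,im)])
go(.632,-.0745,.1,0)
h=cv2.cvtColor(cv2.imread('pics/s4.png'),cv2.COLOR_BGR2HSV)
a=cv2.imread('pics/s4.png')[165:265,230:310];cv2.imwrite('pics/m5.png',cv2.resize(a,(400,500)))
E
```

```text
[(array([298.9, 175.3]), array([ 0.788, -0.001,  0.036])), (array([355.7, 183.6]), array([ 0.755, -0.199,  0.036])), (array([320.6, 219.5]), array([ 0.63 , -0.075,  0.036])), (array([388.4, 221.8]), array([ 0.618, -0.309,  0.036])), (array([244.5, 262.2]), array([0.485, 0.188, 0.036])), (array([378.7, 266.1]), array([ 0.466, -0.271,  0.036]))]
[(array([386.1, 244.6]), array([0.798, 0.023, 0.027])), (array([343.1, 281.6]), array([ 0.635, -0.072,  0.027])), (array([400.9, 302.3]), array([ 0.763, -0.183,  0.027])), (array([368.3, 353.3]), array([ 0.625, -0.308,  0.027])), (array([304.6, 356.9]), array([ 0.468, -0.273,  0.027]))]
at [0.4828 0.1762 0.2994] yaw -0.2 claw 84.8 F [-0.1 -0.4  0.3]
 shift [150.9 249.5 199.6]
 turn [ 0.2  0.2 -0.2]
```

View pics/m5.png

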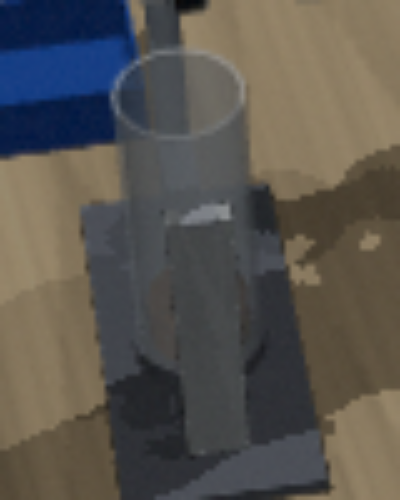

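The side view shows puck 1 lying at the bottom of the tube. Next is the puck at (0.632, -0.0745).

>>> {"method": "carry_out", "body": {"motion": [{"tx": 19, "ty": 31, "tz": -10, "wx": 0, "wy": 0, "wz": 0, "claw": 85}, {"tx": 19, "ty": 31, "tz": 0, "wx": 0, "wy": 0, "wz": 0, "claw": 85}, {"tx": 19, "ty": 31, "tz": 0, "wx": 0, "wy": 0, "wz": 0, "claw": 85}, {"tx": 19, "ty": 31, "tz": 0, "wx": 0, "wy": 0, "wz": 0, "claw": 85}, {"tx": 19, "ty": 31, "tz": 0, "wx": 0, "wy": 0, "wz": 0, "claw": 85}, {"tx": 19, "ty": 31, "tz": 10, "wx": 0, "wy": 0, "wz": 0, "claw": 85}, {"tx": 19, "ty": 31, "tz": 30, "wx": 0, "wy": 0, "wz": 0, "claw": 85}, {"tx": 19, "ty": 31, "tz": 35, "wx": 0, "wy": 0, "wz": 0, "claw": 85}, {"tx": 5, "ty": 10, "tz": 40, "wx": 0, "wy": 0, "wz": 0, "claw": 85}, {"tx": 0, "ty": 0, "tz": 40, "wx": 0, "wy": 0, "wz": 0, "claw": 85}, {"tx": 0, "ty": 0, "tz": 30, "wx": 0, "wy": 0, "wz": 0, "claw": 85}, {"tx": 0, "ty": 0, "tz": 10, "wx": 0, "wy": 0, "wz": 0, "claw": 85}, {"tx": 0, "ty": 0, "tz": 0, "wx": 0, "wy": 0, "wz": 0, "claw": 85}, {"tx": 0, "ty": 0, "tz": 0, "wx": 0, "wy": 0, "wz": 0, "claw": 85}]}}

```text
time: 13.97
tcp_pos: [0.6297, -0.0817, 0.1034]
tcp_rot: [1.0, 0.001, -0.01, 0.004]
force: [1.0, 1.0, 1.4]
gripper_width: 0.998
```

```bash
python3 - <<'E'
from h import *
go(.632,-.0745,.010,0)
E
```

```text
at [ 0.6297 -0.0817  0.1034] yaw 0.2 claw 85.2 F [1.  1.  1.4]
 shift [ 4.3 -7.9 93.2]
 turn [0.4 1.2 0.2]
```

>>> {"method": "carry_out", "body": {"motion": [{"tx": 3, "ty": -6, "tz": 10, "wx": 0.2, "wy": 0.6, "wz": 0, "claw": 85}, {"tx": 1, "ty": -2, "tz": 20, "wx": 0.2, "wy": 0.5, "wz": 0, "claw": 85}, {"tx": 0, "ty": 0, "tz": 20, "wx": 0, "wy": 0, "wz": 0, "claw": 85}, {"tx": 0, "ty": 0, "tz": 15, "wx": 0, "wy": 0, "wz": 0, "claw": 85}, {"tx": 0, "ty": 0, "tz": 5, "wx": 0, "wy": 0, "wz": 0, "claw": 85}, {"tx": 0, "ty": 0, "tz": 0, "wx": 0, "wy": 0, "wz": 0, "claw": 85}]}}

```text
time: 14.47
tcp_pos: [0.6417, -0.0709, 0.0434]
tcp_rot: [1.0, 0.004, 0.008, -0.001]
force: [0.3, -0.6, -0.1]
gripper_width: 0.994
```

```bash
python3 - <<'E'
from h import *
go(.632,-.0745,.010,0)
E
```

```text
at [ 0.6417 -0.0709  0.0434] yaw 0.4 claw 84.9 F [ 0.3 -0.6 -0.1]
 shift [-10.3   3.6  33.2]
 turn [-0.1 -1.   0.4]
```

>>> {"method": "carry_out", "body": {"motion": [{"tx": -6, "ty": 2, "tz": 3, "wx": 0, "wy": -0.6, "wz": 0.2, "claw": 85}, {"tx": -5, "ty": 1.5, "tz": 8, "wx": 0, "wy": -0.4, "wz": 0.2, "claw": 85}, {"tx": -2, "ty": 0, "tz": 10, "wx": 0, "wy": 0, "wz": 0, "claw": 85}, {"tx": -0.5, "ty": 0, "tz": 10, "wx": 0, "wy": 0, "wz": 0, "claw": 85}, {"tx": 0, "ty": 0, "tz": 3, "wx": 0, "wy": 0, "wz": 0, "claw": 85}, {"tx": 0, "ty": 0, "tz": 0, "wx": 0, "wy": 0, "wz": 0, "claw": 85}]}}

```text
time: 14.97
tcp_pos: [0.6306, -0.0745, 0.0123]
tcp_rot: [1.0, 0.001, 0.003, -0.001]
force: [0.1, -0.4, 0.1]
gripper_width: 0.992
```

```bash
python3 - <<'E'
from h import *
go(.632,-.0745,.010,0)
E
```

```text
at [ 0.6306 -0.0745  0.0123] yaw 0.1 claw 84.7 F [ 0.1 -0.4  0.1]
 shift [1.3 0.  2.3]
 turn [-0.1 -0.3  0.1]
```

>>> {"method": "carry_out", "body": {"motion": [{"tx": 1, "ty": 0, "tz": 2.5, "wx": 0, "wy": 0, "wz": 0, "claw": 85}, {"tx": 0, "ty": 0, "tz": 0, "wx": 0, "wy": 0, "wz": 0, "claw": 50}, {"tx": 0, "ty": 0, "tz": 0, "wx": 0, "wy": 0, "wz": 0, "claw": 50}, {"tx": 0, "ty": 0, "tz": 0, "wx": 0, "wy": 0, "wz": 0, "claw": 50}, {"tx": 0, "ty": 0, "tz": 0, "wx": 0, "wy": 0, "wz": 0, "claw": 50}, {"tx": 0, "ty": 0, "tz": 0, "wx": 0, "wy": 0, "wz": 0, "claw": 50}]}}

```text
time: 15.47
tcp_pos: [0.6324, -0.0748, 0.0099]
tcp_rot: [1.0, 0.0, 0.003, -0.001]
force: [0.3, -0.5, -1.6]
gripper_width: 0.683
```

>>> {"method": "carry_out", "body": {"motion": [{"tx": 0, "ty": 0, "tz": -20, "wx": 0, "wy": 0, "wz": 0, "claw": 50}, {"tx": 0, "ty": 0, "tz": -35, "wx": 0, "wy": 0, "wz": 0, "claw": 50}, {"tx": 0, "ty": 0, "tz": -40, "wx": 0, "wy": 0, "wz": 0, "claw": 50}, {"tx": 0, "ty": 0, "tz": -40, "wx": 0, "wy": 0, "wz": 0, "claw": 50}, {"tx": 0, "ty": 0, "tz": -40, "wx": 0, "wy": 0, "wz": 0, "claw": 50}, {"tx": -5, "ty": -10, "tz": -40, "wx": 0, "wy": 0, "wz": 0, "claw": 50}, {"tx": -18, "ty": -30, "tz": -35, "wx": 0, "wy": 0, "wz": 0, "claw": 50}, {"tx": -18, "ty": -32, "tz": -20, "wx": 0, "wy": 0, "wz": 0, "claw": 50}, {"tx": -18, "ty": -32, "tz": 0, "wx": 0, "wy": 0, "wz": 0, "claw": 50}, {"tx": -18, "ty": -32, "tz": 0, "wx": 0, "wy": 0, "wz": 0, "claw": 50}, {"tx": -18, "ty": -32, "tz": 0, "wx": 0, "wy": 0, "wz": 0, "claw": 50}, {"tx": -18, "ty": -32, "tz": 0, "wx": 0, "wy": 0, "wz": 0, "claw": 50}, {"tx": -18, "ty": -32, "tz": 0, "wx": 0, "wy": 0, "wz": 0, "claw": 50}, {"tx": -10, "ty": -18, "tz": 0, "wx": 0, "wy": 0, "wz": 0, "claw": 50}, {"tx": 0, "ty": 0, "tz": 0, "wx": 0, "wy": 0, "wz": 0, "claw": 50}, {"tx": 0, "ty": 0, "tz": 0, "wx": 0, "wy": 0, "wz": 0, "claw": 50}]}}

```text
time: 16.8
tcp_pos: [0.4851, 0.1783, 0.2853]
tcp_rot: [1.0, -0.002, 0.003, -0.002]
force: [-0.1, -1.4, -1.0]
gripper_width: 0.68
```

```bash
python3 - <<'E'
from h import *
go(.484,.177,.240,0)
for n,z in(('top',.036),('side',.027)):
  im=snap(n,n[0]+'5'); print([(c,ray(n,c,z).round(3)[0]) for c,s in pucks(n,im)])
E
```

```text
at [0.4851 0.1783 0.2853] yaw -0.2 claw 58.1 F [-0.1 -1.4 -1. ]
 shift [-1.3  1.5 45.3]
 turn [-0.3 -0.3 -0.2]
[(array([298.8, 175.4]), array([ 0.787, -0.001,  0.036])), (array([355.7, 183.6]), array([ 0.755, -0.199,  0.036])), (array([388.4, 221.6]), array([ 0.619, -0.309,  0.036])), (array([378.7, 266.1]), array([ 0.466, -0.271,  0.036]))]
[(array([385.8, 244.4]), array([0.798, 0.024, 0.027])), (array([400.9, 302.3]), array([ 0.763, -0.183,  0.027])), (array([368.2, 353.3]), array([ 0.625, -0.308,  0.027])), (array([304.5, 356.9]), array([ 0.468, -0.272,  0.027]))]
```

>>> {"method": "carry_out", "body": {"motion": [{"tx": -1.5, "ty": 1, "tz": 10, "wx": -0.2, "wy": -0.3, "wz": -0.2, "claw": 50}, {"tx": -2, "ty": 0.5, "tz": 13, "wx": 0, "wy": 0, "wz": 0, "claw": 50}, {"tx": -1.5, "ty": 0, "tz": 13, "wx": 0, "wy": 0, "wz": 0, "claw": 50}, {"tx": -0.5, "ty": 0, "tz": 9, "wx": 0, "wy": 0, "wz": 0, "claw": 50}, {"tx": 0, "ty": 0, "tz": 0, "wx": 0, "wy": 0, "wz": 0, "claw": 50}, {"tx": 0, "ty": 0, "tz": 0, "wx": 0, "wy": 0, "wz": 0, "claw": 50}]}}

```text
time: 17.4
tcp_pos: [0.4836, 0.1667, 0.236]
tcp_rot: [1.0, -0.008, 0.0, 0.001]
force: [-0.1, 0.6, -1.2]
gripper_width: 0.683
```

```bash
python3 - <<'E'
from h import *
go(.484,.177,.215,0)
E
```

```text
at [0.4836 0.1667 0.236 ] yaw -0.9 claw 58.4 F [-0.1  0.6 -1.2]
 shift [  0.2 -10.3  21. ]
 turn [ 0.2 -0.  -0.9]
```

>>> {"method": "carry_out", "body": {"motion": [{"tx": 0, "ty": -5, "tz": 0, "wx": 0, "wy": 0, "wz": -0.6, "claw": 50}, {"tx": 0, "ty": -3, "tz": 0, "wx": 0, "wy": 0, "wz": -0.3, "claw": 50}, {"tx": 0, "ty": -1, "tz": 0, "wx": 0, "wy": 0, "wz": 0, "claw": 50}, {"tx": 0, "ty": 0, "tz": 0, "wx": 0, "wy": 0, "wz": 0, "claw": 50}, {"tx": 0, "ty": 0, "tz": 0, "wx": 0, "wy": 0, "wz": 0, "claw": 50}]}}

```text
time: 17.82
tcp_pos: [0.4854, 0.176, 0.2374]
tcp_rot: [1.0, -0.0, 0.001, 0.001]
force: [0.3, 0.1, -0.8]
gripper_width: 0.684
```

```bash
python3 - <<'E'
from h import *
go(.484,.177,.215,0)
E
```

```text
at [0.4854 0.176  0.2374] yaw -0.0 claw 58.4 F [ 0.3  0.1 -0.8]
 shift [-1.4 -1.  22.4]
 turn [ 0.1 -0.1 -0. ]
```

>>> {"method": "carry_out", "body": {"motion": [{"tx": -1, "ty": -0.7, "tz": 4, "wx": 0, "wy": 0, "wz": 0, "claw": 50}, {"tx": -0.5, "ty": -0.3, "tz": 6, "wx": 0, "wy": 0, "wz": 0, "claw": 50}, {"tx": 0, "ty": 0, "tz": 6, "wx": 0, "wy": 0, "wz": 0, "claw": 50}, {"tx": 0, "ty": 0, "tz": 4, "wx": 0, "wy": 0, "wz": 0, "claw": 50}, {"tx": 0, "ty": 0, "tz": 0, "wx": 0, "wy": 0, "wz": 0, "claw": 50}, {"tx": 0, "ty": 0, "tz": 0, "wx": 0, "wy": 0, "wz": 0, "claw": 50}]}}

```text
time: 18.32
tcp_pos: [0.4835, 0.1774, 0.2154]
tcp_rot: [1.0, 0.0, 0.001, 0.001]
force: [0.4, -0.1, -1.5]
gripper_width: 0.684
```

Now release. Then on to the puck at (0.467, -0.272).

>>> {"method": "carry_out", "body": {"motion": [{"tx": 0, "ty": 0, "tz": 0, "wx": 0, "wy": 0, "wz": 0, "claw": 75}, {"tx": 0, "ty": 0, "tz": 0, "wx": 0, "wy": 0, "wz": 0, "claw": 75}, {"tx": 0, "ty": 0, "tz": 0, "wx": 0, "wy": 0, "wz": 0, "claw": 75}, {"tx": 0, "ty": 0, "tz": -20, "wx": 0, "wy": 0, "wz": 0, "claw": 75}, {"tx": 0, "ty": 0, "tz": -35, "wx": 0, "wy": 0, "wz": 0, "claw": 80}, {"tx": 0, "ty": 0, "tz": -30, "wx": 0, "wy": 0, "wz": 0, "claw": 80}, {"tx": 0, "ty": 0, "tz": -5, "wx": 0, "wy": 0, "wz": 0, "claw": 85}, {"tx": 0, "ty": 0, "tz": 0, "wx": 0, "wy": 0, "wz": 0, "claw": 85}]}}

```text
time: 18.98
tcp_pos: [0.4833, 0.177, 0.3091]
tcp_rot: [1.0, -0.0, 0.001, 0.002]
force: [0.1, 0.2, 0.0]
gripper_width: 0.997
```

```bash
python3 - <<'E'
from h import *
for n,z in(('top',.036),('side',.027)):
  im=snap(n,n[0]+'6'); print([(c,ray(n,c,z).round(3)[0]) for c,s in pucks(n,im)])
go(.468,-.272,.1,0)
h=cv2.cvtColor(cv2.imread('pics/s6.png'),cv2.COLOR_BGR2HSV)
a=np.hstack([cv2.imread('pics/%s.png'%k)[165:265,230:310] for k in('s4','s6')]);cv2.imwrite('pics/m6.png',cv2.resize(a,(640,400)))
E
```

```text
[(array([299. , 175.3]), array([ 0.788, -0.002,  0.036])), (array([355.8, 183.6]), array([ 0.755, -0.2  ,  0.036])), (array([388.4, 221.7]), array([ 0.619, -0.309,  0.036])), (array([244. , 262.5]), array([0.484, 0.19 , 0.036])), (array([378.7, 266.1]), array([ 0.466, -0.271,  0.036]))]
[(array([385.7, 244.6]), array([0.797, 0.023, 0.027])), (array([400.9, 302.3]), array([ 0.763, -0.183,  0.027])), (array([368.1, 353.5]), array([ 0.625, -0.308,  0.027])), (array([304.6, 356.5]), array([ 0.468, -0.271,  0.027]))]
at [0.4828 0.1767 0.3076] yaw -0.0 claw 85.0 F [-0.1 -0.6 -0.3]
 shift [-14.5 447.8 209.5]
 turn [ 0.2 -0.  -0. ]
```

View pics/m6.png

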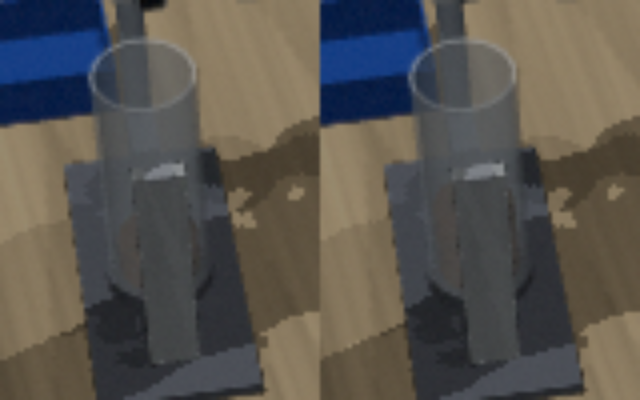

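The stack in the tube is now two pucks high. Going for the third.

>>> {"method": "carry_out", "body": {"motion": [{"tx": -1.2, "ty": 37, "tz": -5, "wx": 0, "wy": 0, "wz": 0, "claw": 85}, {"tx": -1.2, "ty": 37, "tz": 0, "wx": 0, "wy": 0, "wz": 0, "claw": 85}, {"tx": -1.2, "ty": 37, "tz": 0, "wx": 0, "wy": 0, "wz": 0, "claw": 85}, {"tx": -1.2, "ty": 37, "tz": 0, "wx": 0, "wy": 0, "wz": 0, "claw": 85}, {"tx": -1.2, "ty": 37, "tz": 0, "wx": 0, "wy": 0, "wz": 0, "claw": 85}, {"tx": -1.2, "ty": 37, "tz": 0, "wx": 0, "wy": 0, "wz": 0, "claw": 85}, {"tx": -1.2, "ty": 37, "tz": 0, "wx": 0, "wy": 0, "wz": 0, "claw": 85}, {"tx": -1.2, "ty": 37, "tz": 0, "wx": 0, "wy": 0, "wz": 0, "claw": 85}, {"tx": -1.2, "ty": 37, "tz": 15, "wx": 0, "wy": 0, "wz": 0, "claw": 85}, {"tx": -1.2, "ty": 37, "tz": 30, "wx": 0, "wy": 0, "wz": 0, "claw": 85}, {"tx": -1.2, "ty": 37, "tz": 40, "wx": 0, "wy": 0, "wz": 0, "claw": 85}, {"tx": -1, "ty": 37, "tz": 40, "wx": 0, "wy": 0, "wz": 0, "claw": 85}, {"tx": 0, "ty": 10, "tz": 40, "wx": 0, "wy": 0, "wz": 0, "claw": 85}, {"tx": 0, "ty": 0, "tz": 30, "wx": 0, "wy": 0, "wz": 0, "claw": 85}, {"tx": 0, "ty": 0, "tz": 10, "wx": 0, "wy": 0, "wz": 0, "claw": 85}, {"tx": 0, "ty": 0, "tz": 0, "wx": 0, "wy": 0, "wz": 0, "claw": 85}, {"tx": 0, "ty": 0, "tz": 0, "wx": 0, "wy": 0, "wz": 0, "claw": 85}]}}

```text
time: 20.5
tcp_pos: [0.4542, -0.269, 0.1095]
tcp_rot: [1.0, 0.001, -0.013, 0.005]
force: [0.2, -0.2, 1.1]
gripper_width: 0.997
```

```bash
python3 - <<'E'
from h import *
go(.468,-.272,.010,0)
E
```

```text
at [ 0.4542 -0.269   0.1095] yaw 0.1 claw 85.2 F [ 0.2 -0.2  1.1]
 shift [16.5  2.  99.1]
 turn [0.6 1.5 0.1]
```

>>> {"method": "carry_out", "body": {"motion": [{"tx": 7, "ty": 1, "tz": 10, "wx": 0.3, "wy": 0.7, "wz": 0, "claw": 85}, {"tx": 5, "ty": 1, "tz": 20, "wx": 0.2, "wy": 0.5, "wz": 0, "claw": 85}, {"tx": 0, "ty": 0, "tz": 22, "wx": 0, "wy": 0, "wz": 0, "claw": 85}, {"tx": -1, "ty": 0, "tz": 20, "wx": 0, "wy": 0, "wz": 0, "claw": 85}, {"tx": 0, "ty": 0, "tz": 5, "wx": 0, "wy": 0, "wz": 0, "claw": 85}, {"tx": 0, "ty": 0, "tz": 0, "wx": 0, "wy": 0, "wz": 0, "claw": 85}, {"tx": 0, "ty": 0, "tz": 0, "wx": 0, "wy": 0, "wz": 0, "claw": 85}]}}

```text
time: 21.08
tcp_pos: [0.4687, -0.2705, 0.0346]
tcp_rot: [1.0, 0.003, 0.001, 0.002]
force: [0.7, 0.3, 0.8]
gripper_width: 0.995
```

```bash
python3 - <<'E'
from h import *
go(.468,-.272,.010,0)
E
```

```text
at [ 0.4687 -0.2705  0.0346] yaw 0.4 claw 85.0 F [0.7 0.3 0.8]
 shift [-0.7  1.4 24.6]
 turn [ 0.2 -0.1  0.4]
```

>>> {"method": "carry_out", "body": {"motion": [{"tx": -1, "ty": 1, "tz": 6, "wx": 0, "wy": 0, "wz": 0.3, "claw": 85}, {"tx": -0.5, "ty": 0.4, "tz": 9, "wx": 0, "wy": 0, "wz": 0, "claw": 85}, {"tx": 0, "ty": 0, "tz": 9, "wx": 0, "wy": 0, "wz": 0, "claw": 85}, {"tx": 0, "ty": 0, "tz": 0, "wx": 0, "wy": 0, "wz": 0, "claw": 85}, {"tx": 0, "ty": 0, "tz": 0, "wx": 0, "wy": 0, "wz": 0, "claw": 85}, {"tx": 0, "ty": 0, "tz": 0, "wx": 0, "wy": 0, "wz": 0, "claw": 50}, {"tx": 0, "ty": 0, "tz": 0, "wx": 0, "wy": 0, "wz": 0, "claw": 50}, {"tx": 0, "ty": 0, "tz": 0, "wx": 0, "wy": 0, "wz": 0, "claw": 50}, {"tx": 0, "ty": 0, "tz": 0, "wx": 0, "wy": 0, "wz": 0, "claw": 50}, {"tx": 0, "ty": 0, "tz": 0, "wx": 0, "wy": 0, "wz": 0, "claw": 50}]}}

```text
time: 21.92
tcp_pos: [0.4703, -0.273, 0.0133]
tcp_rot: [1.0, 0.001, 0.004, 0.003]
force: [1.2, -0.4, -1.1]
gripper_width: 0.678
```

>>> {"method": "carry_out", "body": {"motion": [{"tx": 0, "ty": 0, "tz": -20, "wx": 0, "wy": 0, "wz": 0, "claw": 50}, {"tx": 0, "ty": 0, "tz": -35, "wx": 0, "wy": 0, "wz": 0, "claw": 50}, {"tx": 0, "ty": 0, "tz": -40, "wx": 0, "wy": 0, "wz": 0, "claw": 50}, {"tx": 0, "ty": 0, "tz": -40, "wx": 0, "wy": 0, "wz": 0, "claw": 50}, {"tx": 0, "ty": 0, "tz": -40, "wx": 0, "wy": 0, "wz": 0, "claw": 50}, {"tx": 0, "ty": -10, "tz": -40, "wx": 0, "wy": 0, "wz": 0, "claw": 50}, {"tx": 1.5, "ty": -30, "tz": -35, "wx": 0, "wy": 0, "wz": 0, "claw": 50}, {"tx": 1.5, "ty": -37, "tz": -20, "wx": 0, "wy": 0, "wz": 0, "claw": 50}, {"tx": 1.5, "ty": -37, "tz": 0, "wx": 0, "wy": 0, "wz": 0, "claw": 50}, {"tx": 1.5, "ty": -37, "tz": 0, "wx": 0, "wy": 0, "wz": 0, "claw": 50}, {"tx": 1.5, "ty": -37, "tz": 0, "wx": 0, "wy": 0, "wz": 0, "claw": 50}, {"tx": 1.5, "ty": -37, "tz": 0, "wx": 0, "wy": 0, "wz": 0, "claw": 50}, {"tx": 1.5, "ty": -37, "tz": 0, "wx": 0, "wy": 0, "wz": 0, "claw": 50}, {"tx": 1.5, "ty": -37, "tz": 0, "wx": 0, "wy": 0, "wz": 0, "claw": 50}, {"tx": 1.5, "ty": -37, "tz": 0, "wx": 0, "wy": 0, "wz": 0, "claw": 50}, {"tx": 1.5, "ty": -37, "tz": 0, "wx": 0, "wy": 0, "wz": 0, "claw": 50}, {"tx": 1.5, "ty": -37, "tz": 0, "wx": 0, "wy": 0, "wz": 0, "claw": 50}, {"tx": 0, "ty": -15, "tz": 0, "wx": 0, "wy": 0, "wz": 0, "claw": 50}, {"tx": 0, "ty": 0, "tz": 0, "wx": 0, "wy": 0, "wz": 0, "claw": 50}, {"tx": 0, "ty": 0, "tz": 0, "wx": 0, "wy": 0, "wz": 0, "claw": 50}]}}

```text
time: 23.58
tcp_pos: [0.4826, 0.1669, 0.2904]
tcp_rot: [1.0, -0.004, 0.005, -0.0]
force: [0.3, -0.9, -1.5]
gripper_width: 0.681
```

```bash
python3 - <<'E'
from h import *
go(.484,.177,.240,0)
for n,z in(('top',.036),('side',.027)):
  im=snap(n,n[0]+'7'); print([(c,ray(n,c,z).round(3)[0]) for c,s in pucks(n,im)])
E
```

```text
at [0.4826 0.1669 0.2904] yaw -0.4 claw 58.2 F [ 0.3 -0.9 -1.5]
 shift [  0.8 -10.   50.4]
 turn [-0.  -0.6 -0.4]
[(array([299. , 175.4]), array([ 0.787, -0.002,  0.036])), (array([355.8, 183.6]), array([ 0.755, -0.2  ,  0.036])), (array([388.4, 221.6]), array([ 0.619, -0.309,  0.036]))]
[(array([386.2, 245. ]), array([0.798, 0.021, 0.027])), (array([401. , 302.3]), array([ 0.763, -0.184,  0.027])), (array([368.2, 353.4]), array([ 0.625, -0.308,  0.027]))]
```

>>> {"method": "carry_out", "body": {"motion": [{"tx": 1.5, "ty": -5, "tz": 8, "wx": 0, "wy": -0.3, "wz": -0.3, "claw": 50}, {"tx": 0, "ty": -4, "tz": 13, "wx": 0, "wy": -0.3, "wz": 0, "claw": 50}, {"tx": 0, "ty": -2, "tz": 13, "wx": 0, "wy": 0, "wz": 0, "claw": 50}, {"tx": 0, "ty": 0, "tz": 8, "wx": 0, "wy": 0, "wz": 0, "claw": 50}, {"tx": 0, "ty": 0, "tz": 0, "wx": 0, "wy": 0, "wz": 0, "claw": 50}, {"tx": 0, "ty": 0, "tz": 0, "wx": 0, "wy": 0, "wz": 0, "claw": 50}]}}

```text
time: 24.18
tcp_pos: [0.4855, 0.1705, 0.2441]
tcp_rot: [1.0, -0.008, -0.001, -0.0]
force: [0.1, -0.4, -0.2]
gripper_width: 0.685
```

```bash
python3 - <<'E'
from h import *
go(.486,.177,.240,0)
E
```

```text
at [0.4855 0.1705 0.2441] yaw -0.9 claw 58.5 F [ 0.1 -0.4 -0.2]
 shift [ 0.4 -6.5  4.1]
 turn [-0.   0.1 -0.9]
```

>>> {"method": "carry_out", "body": {"motion": [{"tx": 0, "ty": -4, "tz": 1, "wx": 0, "wy": 0, "wz": -0.5, "claw": 50}, {"tx": 0, "ty": -2, "tz": 2, "wx": 0, "wy": 0, "wz": -0.2, "claw": 50}, {"tx": 0, "ty": 0, "tz": 0, "wx": 0, "wy": 0, "wz": 0, "claw": 50}, {"tx": 0, "ty": 0, "tz": 0, "wx": 0, "wy": 0, "wz": 0, "claw": 50}]}}

```text
time: 24.52
tcp_pos: [0.4862, 0.1764, 0.2415]
tcp_rot: [1.0, -0.002, -0.0, -0.0]
force: [0.2, 0.5, -0.5]
gripper_width: 0.681
```

```bash
python3 - <<'E'
from h import *
go(.486,.177,.217,0)
E
```

```text
at [0.4862 0.1764 0.2415] yaw -0.2 claw 58.1 F [ 0.2  0.5 -0.5]
 shift [-0.2 -0.6 24.5]
 turn [-0.   0.  -0.2]
```

>>> {"method": "carry_out", "body": {"motion": [{"tx": -0.3, "ty": -0.5, "tz": 4, "wx": 0, "wy": 0, "wz": -0.2, "claw": 50}, {"tx": 0, "ty": 0, "tz": 6, "wx": 0, "wy": 0, "wz": 0, "claw": 50}, {"tx": 0, "ty": 0, "tz": 7, "wx": 0, "wy": 0, "wz": 0, "claw": 50}, {"tx": 0, "ty": 0, "tz": 5, "wx": 0, "wy": 0, "wz": 0, "claw": 50}, {"tx": 0, "ty": 0, "tz": 0, "wx": 0, "wy": 0, "wz": 0, "claw": 50}, {"tx": 0, "ty": 0, "tz": 0, "wx": 0, "wy": 0, "wz": 0, "claw": 50}]}}

```text
time: 25.02
tcp_pos: [0.4859, 0.1772, 0.2176]
tcp_rot: [1.0, 0.001, 0.0, -0.001]
force: [-1.0, -0.1, -0.9]
gripper_width: 0.681
```

>>> {"method": "carry_out", "body": {"motion": [{"tx": 0, "ty": 0, "tz": 0, "wx": 0, "wy": 0, "wz": 0, "claw": 75}, {"tx": 0, "ty": 0, "tz": 0, "wx": 0, "wy": 0, "wz": 0, "claw": 75}, {"tx": 0, "ty": 0, "tz": 0, "wx": 0, "wy": 0, "wz": 0, "claw": 75}, {"tx": 0, "ty": 0, "tz": -20, "wx": 0, "wy": 0, "wz": 0, "claw": 75}, {"tx": 0, "ty": 0, "tz": -35, "wx": 0, "wy": 0, "wz": 0, "claw": 80}, {"tx": 0, "ty": 0, "tz": -30, "wx": 0, "wy": 0, "wz": 0, "claw": 80}, {"tx": 0, "ty": 0, "tz": -5, "wx": 0, "wy": 0, "wz": 0, "claw": 85}, {"tx": 0, "ty": 0, "tz": 0, "wx": 0, "wy": 0, "wz": 0, "claw": 85}]}}

```text
time: 25.68
tcp_pos: [0.4857, 0.1766, 0.3113]
tcp_rot: [1.0, 0.0, -0.0, -0.0]
force: [-0.4, -0.3, -0.9]
gripper_width: 0.996
```

```bash
python3 - <<'E'
from h import *
for n,z in(('top',.036),('side',.027)):
  im=snap(n,n[0]+'8'); print([(c,ray(n,c,z).round(3)[0]) for c,s in pucks(n,im)])
go(.622,-.3085,.1,0)
a=np.hstack([cv2.imread('pics/%s.png'%k)[165:265,230:310] for k in('s6','s8')]);cv2.imwrite('pics/m8.png',cv2.resize(a,(640,400)))
E
```

```text
[(array([298.9, 175.4]), array([ 0.787, -0.001,  0.036])), (array([355.8, 183.6]), array([ 0.755, -0.2  ,  0.036])), (array([388.4, 221.7]), array([ 0.619, -0.309,  0.036])), (array([244.5, 261.7]), array([0.487, 0.188, 0.036]))]
[(array([385.9, 244.6]), array([0.798, 0.023, 0.027])), (array([400.9, 302.3]), array([ 0.763, -0.183,  0.027])), (array([368.3, 353.4]), array([ 0.625, -0.308,  0.027]))]
at [0.4852 0.1764 0.3097] yaw 0.0 claw 84.9 F [ 1.2  0.9 -0.8]
 shift [137.1 484.7 209.9]
 turn [0.1 0.1 0. ]
```

View pics/m8.png

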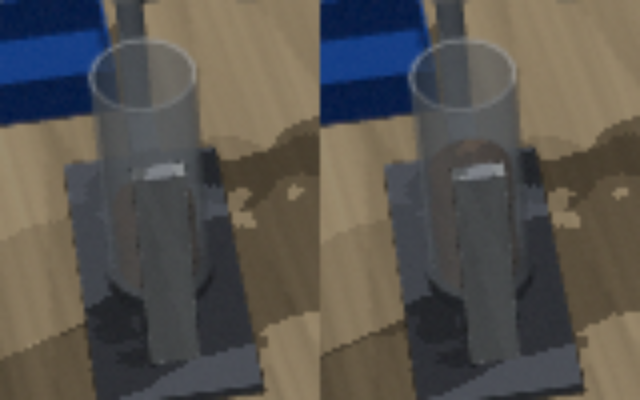

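Three pucks are stacked. On to the last one, at (0.622, -0.3085).

>>> {"method": "carry_out", "body": {"motion": [{"tx": 10.5, "ty": 37.5, "tz": -5, "wx": 0, "wy": 0, "wz": 0, "claw": 85}, {"tx": 10.5, "ty": 37.5, "tz": 0, "wx": 0, "wy": 0, "wz": 0, "claw": 85}, {"tx": 10.5, "ty": 37.5, "tz": 0, "wx": 0, "wy": 0, "wz": 0, "claw": 85}, {"tx": 10.5, "ty": 37.5, "tz": 0, "wx": 0, "wy": 0, "wz": 0, "claw": 85}, {"tx": 10.5, "ty": 37.5, "tz": 0, "wx": 0, "wy": 0, "wz": 0, "claw": 85}, {"tx": 10.5, "ty": 37.5, "tz": 0, "wx": 0, "wy": 0, "wz": 0, "claw": 85}, {"tx": 10.5, "ty": 37.5, "tz": 0, "wx": 0, "wy": 0, "wz": 0, "claw": 85}, {"tx": 10.5, "ty": 37.5, "tz": 0, "wx": 0, "wy": 0, "wz": 0, "claw": 85}, {"tx": 10.5, "ty": 37.5, "tz": 15, "wx": 0, "wy": 0, "wz": 0, "claw": 85}, {"tx": 10.5, "ty": 37.5, "tz": 30, "wx": 0, "wy": 0, "wz": 0, "claw": 85}, {"tx": 10.5, "ty": 37.5, "tz": 40, "wx": 0, "wy": 0, "wz": 0, "claw": 85}, {"tx": 10.5, "ty": 37.5, "tz": 40, "wx": 0, "wy": 0, "wz": 0, "claw": 85}, {"tx": 10.5, "ty": 37.5, "tz": 40, "wx": 0, "wy": 0, "wz": 0, "claw": 85}, {"tx": 2, "ty": 5, "tz": 30, "wx": 0, "wy": 0, "wz": 0, "claw": 85}, {"tx": 0, "ty": 0, "tz": 10, "wx": 0, "wy": 0, "wz": 0, "claw": 85}, {"tx": 0, "ty": 0, "tz": 0, "wx": 0, "wy": 0, "wz": 0, "claw": 85}, {"tx": 0, "ty": 0, "tz": 0, "wx": 0, "wy": 0, "wz": 0, "claw": 85}]}}

```text
time: 27.2
tcp_pos: [0.605, -0.2883, 0.1177]
tcp_rot: [1.0, 0.004, -0.017, 0.001]
force: [0.9, 1.2, -0.0]
gripper_width: 0.995
```

```bash
python3 - <<'E'
from h import *
go(.622,-.3085,.010,0)
print([(c,ray('side',c,.027).round(3)[0]) for c,s in pucks('side')])
E
```

```text
at [ 0.605  -0.2883  0.1177] yaw 0.5 claw 85.0 F [ 0.9  1.2 -0. ]
 shift [ 20.5  20.2 107.1]
 turn [0.1 2.  0.5]
[(array([396.5, 246.9]), array([0.824, 0.006, 0.027])), (array([401.7, 302.8]), array([ 0.764, -0.186,  0.027])), (array([367.7, 355.6]), array([ 0.622, -0.314,  0.027]))]
```

>>> {"method": "carry_out", "body": {"motion": [{"tx": 8, "ty": 8, "tz": 5, "wx": 0, "wy": 1, "wz": 0.3, "claw": 85}, {"tx": 7, "ty": 8, "tz": 20, "wx": 0, "wy": 0.8, "wz": 0, "claw": 85}, {"tx": 2, "ty": 4, "tz": 22, "wx": 0, "wy": 0, "wz": 0, "claw": 85}, {"tx": 0, "ty": 0, "tz": 20, "wx": 0, "wy": 0, "wz": 0, "claw": 85}, {"tx": 0, "ty": 0, "tz": 5, "wx": 0, "wy": 0, "wz": 0, "claw": 85}, {"tx": 0, "ty": 0, "tz": 0, "wx": 0, "wy": 0, "wz": 0, "claw": 85}, {"tx": 0, "ty": 0, "tz": 0, "wx": 0, "wy": 0, "wz": 0, "claw": 85}]}}

```text
time: 27.83
tcp_pos: [0.6349, -0.3065, 0.0568]
tcp_rot: [1.0, 0.006, 0.012, 0.003]
force: [-0.2, 0.3, -0.2]
gripper_width: 0.999
```

```bash
python3 - <<'E'
from h import *
go(.622,-.3085,.010,0)
im=snap('side','s9');cv2.imwrite('pics/m9.png',cv2.resize(im[200:420,270:470],(600,660)[:1]+(600,)))
E
```

```text
at [ 0.6349 -0.3065  0.0568] yaw 0.7 claw 85.3 F [-0.2  0.3 -0.2]
 shift [-14.1   1.5  46.5]
 turn [ 0.4 -1.4  0.7]
```

View pics/m9.png

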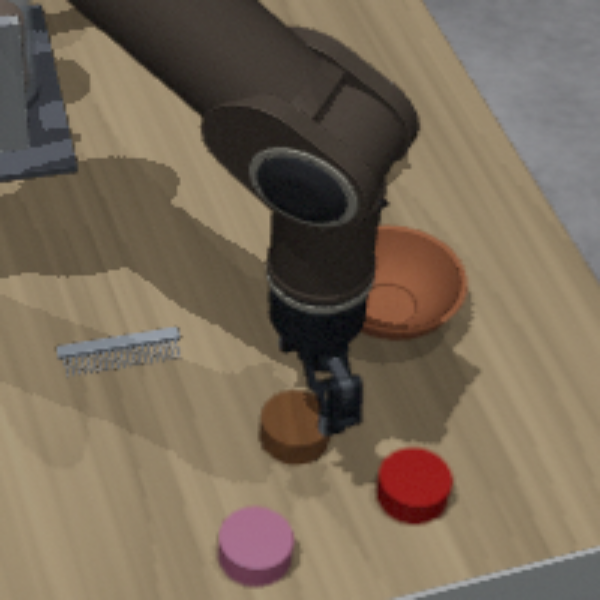

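The puck is in place at crop (295,425), and the gripper sits about 14 mm too far in +x. Correcting.

>>> {"method": "carry_out", "body": {"motion": [{"tx": -7, "ty": 1, "tz": 0, "wx": 0.2, "wy": -0.7, "wz": 0.4, "claw": 85}, {"tx": -6, "ty": 0.5, "tz": 8, "wx": 0.1, "wy": -0.5, "wz": 0.3, "claw": 85}, {"tx": -3, "ty": 0, "tz": 12, "wx": 0, "wy": 0, "wz": 0, "claw": 85}, {"tx": -1, "ty": 0, "tz": 12, "wx": 0, "wy": 0, "wz": 0, "claw": 85}, {"tx": 0, "ty": 0, "tz": 5, "wx": 0, "wy": 0, "wz": 0, "claw": 85}, {"tx": 0, "ty": 0, "tz": 0, "wx": 0, "wy": 0, "wz": 0, "claw": 85}, {"tx": 0, "ty": 0, "tz": 0, "wx": 0, "wy": 0, "wz": 0, "claw": 85}]}}

```text
time: 28.47
tcp_pos: [0.6185, -0.3088, 0.0204]
tcp_rot: [1.0, -0.0, 0.004, 0.001]
force: [0.1, 0.0, 0.3]
gripper_width: 0.995
```

```bash
python3 - <<'E'
from h import *
go(.622,-.3085,.010,0)
E
```

```text
at [ 0.6185 -0.3088  0.0204] yaw -0.0 claw 85.0 F [0.1 0.  0.3]
 shift [ 3.5 -0.3 10.4]
 turn [ 0.1 -0.4 -0. ]
```

>>> {"method": "carry_out", "body": {"motion": [{"tx": 2, "ty": 0, "tz": 4, "wx": 0, "wy": -0.2, "wz": 0, "claw": 85}, {"tx": 1, "ty": 0, "tz": 5, "wx": 0, "wy": 0, "wz": 0, "claw": 85}, {"tx": 0, "ty": 0, "tz": 2, "wx": 0, "wy": 0, "wz": 0, "claw": 85}, {"tx": 0, "ty": 0, "tz": 0, "wx": 0, "wy": 0, "wz": 0, "claw": 85}, {"tx": 0, "ty": 0, "tz": 0, "wx": 0, "wy": 0, "wz": 0, "claw": 50}, {"tx": 0, "ty": 0, "tz": 0, "wx": 0, "wy": 0, "wz": 0, "claw": 50}, {"tx": 0, "ty": 0, "tz": 0, "wx": 0, "wy": 0, "wz": 0, "claw": 50}, {"tx": 0, "ty": 0, "tz": 0, "wx": 0, "wy": 0, "wz": 0, "claw": 50}, {"tx": 0, "ty": 0, "tz": 0, "wx": 0, "wy": 0, "wz": 0, "claw": 50}]}}

```text
time: 29.22
tcp_pos: [0.623, -0.3092, 0.0092]
tcp_rot: [1.0, -0.0, 0.003, 0.001]
force: [-0.5, -0.8, -0.1]
gripper_width: 0.689
```

>>> {"method": "carry_out", "body": {"motion": [{"tx": 0, "ty": 0, "tz": -20, "wx": 0, "wy": 0, "wz": 0, "claw": 50}, {"tx": 0, "ty": 0, "tz": -35, "wx": 0, "wy": 0, "wz": 0, "claw": 50}, {"tx": 0, "ty": 0, "tz": -40, "wx": 0, "wy": 0, "wz": 0, "claw": 50}, {"tx": 0, "ty": 0, "tz": -40, "wx": 0, "wy": 0, "wz": 0, "claw": 50}, {"tx": 0, "ty": 0, "tz": -40, "wx": 0, "wy": 0, "wz": 0, "claw": 50}, {"tx": 0, "ty": -10, "tz": -40, "wx": 0, "wy": 0, "wz": 0, "claw": 50}, {"tx": -8, "ty": -30, "tz": -35, "wx": 0, "wy": 0, "wz": 0, "claw": 50}, {"tx": -11, "ty": -37, "tz": -20, "wx": 0, "wy": 0, "wz": 0, "claw": 50}, {"tx": -11, "ty": -37, "tz": 0, "wx": 0, "wy": 0, "wz": 0, "claw": 50}, {"tx": -11, "ty": -37, "tz": 0, "wx": 0, "wy": 0, "wz": 0, "claw": 50}, {"tx": -11, "ty": -37, "tz": 0, "wx": 0, "wy": 0, "wz": 0, "claw": 50}, {"tx": -11, "ty": -37, "tz": 0, "wx": 0, "wy": 0, "wz": 0, "claw": 50}, {"tx": -11, "ty": -37, "tz": 0, "wx": 0, "wy": 0, "wz": 0, "claw": 50}, {"tx": -11, "ty": -37, "tz": 0, "wx": 0, "wy": 0, "wz": 0, "claw": 50}, {"tx": -11, "ty": -37, "tz": 0, "wx": 0, "wy": 0, "wz": 0, "claw": 50}, {"tx": -11, "ty": -37, "tz": 0, "wx": 0, "wy": 0, "wz": 0, "claw": 50}, {"tx": -11, "ty": -37, "tz": 0, "wx": 0, "wy": 0, "wz": 0, "claw": 50}, {"tx": -11, "ty": -37, "tz": 0, "wx": 0, "wy": 0, "wz": 0, "claw": 50}, {"tx": -3, "ty": -15, "tz": 0, "wx": 0, "wy": 0, "wz": 0, "claw": 50}, {"tx": 0, "ty": 0, "tz": 0, "wx": 0, "wy": 0, "wz": 0, "claw": 50}]}}

```text
time: 30.88
tcp_pos: [0.4816, 0.1671, 0.2841]
tcp_rot: [1.0, -0.004, 0.002, -0.002]
force: [-0.2, -0.2, -0.2]
gripper_width: 0.686
```

```bash
python3 - <<'E'
from h import *
go(.484,.177,.245,0)
for n,z in(('top',.036),('side',.027)):
  im=snap(n,n[0]+'10'); print([(c,ray(n,c,z).round(3)[0]) for c,s in pucks(n,im)])
E
```

```text
at [0.4816 0.1671 0.2841] yaw -0.4 claw 58.6 F [-0.2 -0.2 -0.2]
 shift [ 2.2 -9.8 39.1]
 turn [-0.2 -0.3 -0.4]
[(array([298.9, 175.4]), array([ 0.787, -0.001,  0.036])), (array([355.7, 183.6]), array([ 0.755, -0.199,  0.036]))]
[(array([386. , 244.5]), array([0.798, 0.023, 0.027])), (array([400.9, 302.3]), array([ 0.763, -0.183,  0.027]))]
```

>>> {"method": "carry_out", "body": {"motion": [{"tx": 3, "ty": -6, "tz": 8, "wx": 0, "wy": -0.3, "wz": -0.4, "claw": 50}, {"tx": 1, "ty": -5, "tz": 12, "wx": 0, "wy": 0, "wz": 0, "claw": 50}, {"tx": -0.5, "ty": -3, "tz": 10, "wx": 0, "wy": 0, "wz": 0, "claw": 50}, {"tx": -0.5, "ty": -2, "tz": 5, "wx": 0, "wy": 0, "wz": 0, "claw": 50}, {"tx": 0, "ty": 0, "tz": 0, "wx": 0, "wy": 0, "wz": 0, "claw": 50}, {"tx": 0, "ty": 0, "tz": 0, "wx": 0, "wy": 0, "wz": 0, "claw": 50}]}}

```text
time: 31.48
tcp_pos: [0.488, 0.1731, 0.2444]
tcp_rot: [1.0, -0.008, -0.001, 0.001]
force: [0.7, 0.3, -0.1]
gripper_width: 0.683
```

```bash
python3 - <<'E'
from h import *
go(.485,.177,.216,0)
E
```

```text
at [0.488  0.1731 0.2444] yaw -0.9 claw 58.4 F [ 0.7  0.3 -0.1]
 shift [-3.  -3.9 28.4]
 turn [ 0.1  0.1 -0.9]
```

>>> {"method": "carry_out", "body": {"motion": [{"tx": -2, "ty": -3, "tz": 3, "wx": 0, "wy": 0, "wz": -0.6, "claw": 50}, {"tx": -1, "ty": -1, "tz": 3, "wx": 0, "wy": 0, "wz": -0.2, "claw": 50}, {"tx": 0, "ty": 0, "tz": 0, "wx": 0, "wy": 0, "wz": 0, "claw": 50}, {"tx": 0, "ty": 0, "tz": 0, "wx": 0, "wy": 0, "wz": 0, "claw": 50}]}}

```text
time: 31.82
tcp_pos: [0.4851, 0.1764, 0.2379]
tcp_rot: [1.0, -0.001, -0.001, 0.001]
force: [-0.1, 0.7, -0.8]
gripper_width: 0.68
```

```bash
python3 - <<'E'
from h import *
go(.485,.177,.216,0)
E
```

```text
at [0.4851 0.1764 0.2379] yaw -0.1 claw 58.1 F [-0.1  0.7 -0.8]
 shift [-0.1 -0.6 21.9]
 turn [ 0.1  0.1 -0.1]
```

>>> {"method": "carry_out", "body": {"motion": [{"tx": 0, "ty": -0.5, "tz": 4, "wx": 0, "wy": 0, "wz": 0, "claw": 50}, {"tx": 0, "ty": 0, "tz": 6, "wx": 0, "wy": 0, "wz": 0, "claw": 50}, {"tx": 0, "ty": 0, "tz": 6, "wx": 0, "wy": 0, "wz": 0, "claw": 50}, {"tx": 0, "ty": 0, "tz": 4, "wx": 0, "wy": 0, "wz": 0, "claw": 50}, {"tx": 0, "ty": 0, "tz": 0, "wx": 0, "wy": 0, "wz": 0, "claw": 50}, {"tx": 0, "ty": 0, "tz": 0, "wx": 0, "wy": 0, "wz": 0, "claw": 50}]}}

```text
time: 32.32
tcp_pos: [0.4851, 0.1771, 0.2162]
tcp_rot: [1.0, -0.001, -0.0, 0.0]
force: [0.9, -0.7, -0.4]
gripper_width: 0.682
```

>>> {"method": "carry_out", "body": {"motion": [{"tx": 0, "ty": 0, "tz": 0, "wx": 0, "wy": 0, "wz": 0, "claw": 75}, {"tx": 0, "ty": 0, "tz": 0, "wx": 0, "wy": 0, "wz": 0, "claw": 75}, {"tx": 0, "ty": 0, "tz": 0, "wx": 0, "wy": 0, "wz": 0, "claw": 75}, {"tx": 0, "ty": 0, "tz": -20, "wx": 0, "wy": 0, "wz": 0, "claw": 75}, {"tx": 0, "ty": 0, "tz": -35, "wx": 0, "wy": 0, "wz": 0, "claw": 80}, {"tx": 0, "ty": 0, "tz": -35, "wx": 0, "wy": 0, "wz": 0, "claw": 70}, {"tx": 0, "ty": 0, "tz": -15, "wx": 0, "wy": 0, "wz": 0, "claw": 50}, {"tx": 0, "ty": 0, "tz": 0, "wx": 0, "wy": 0, "wz": 0, "claw": 50}, {"tx": 0, "ty": 0, "tz": 0, "wx": 0, "wy": 0, "wz": 0, "claw": 50}]}}

```text
time: 33.07
tcp_pos: [0.4851, 0.1767, 0.326]
tcp_rot: [1.0, -0.001, -0.0, 0.001]
force: [-0.6, 0.4, -1.0]
gripper_width: 0.583
```

```bash
python3 - <<'E'
from h import *
for n in('top','side'):
  im=snap(n,n[0]+'11'); print([(c,s[2:]) for c,s in pucks(n,im)])
go(.583,.267,.32,0)
a=np.hstack([cv2.resize(cv2.imread('pics/s11.png')[165:265,230:310],(400,500)),cv2.resize(cv2.imread('pics/t11.png')[210:310,180:260],(400,500))]);cv2.imwrite('pics/m11.png',a)
E
```

```text
[(array([298.9, 175.4]), array([ 27,  27, 570], dtype=int32)), (array([355.7, 183.6]), array([  37,   36, 1042], dtype=int32)), (array([243.9, 261.8]), array([10, 11, 86], dtype=int32))]
[(array([385.7, 244.9]), array([ 33,  30, 631], dtype=int32)), (array([400.9, 302.3]), array([  49,   40, 1529], dtype=int32))]
at [0.4847 0.1765 0.3249] yaw -0.1 claw 49.9 F [-0.8  0.1  0.1]
 shift [ 98.1 -90.7   4.5]
 turn [ 0.2  0.1 -0.1]
```

View pics/m11.png

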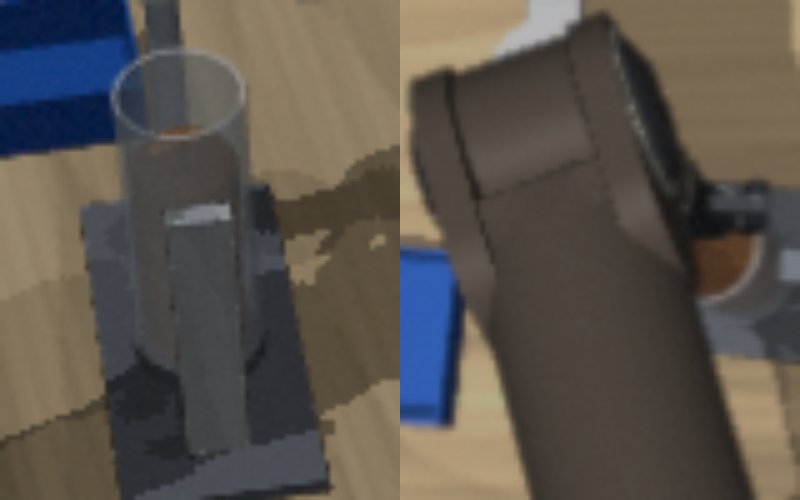

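The side view shows four pucks stacked well below the mouth, and none is left on the bench. Next, the lid handle.

>>> {"method": "carry_out", "body": {"motion": [{"tx": 20, "ty": -18, "tz": 0, "wx": 0, "wy": 0, "wz": 0, "claw": 50}, {"tx": 20, "ty": -18, "tz": 0, "wx": 0, "wy": 0, "wz": 0, "claw": 50}, {"tx": 20, "ty": -18, "tz": 0, "wx": 0, "wy": 0, "wz": 0, "claw": 50}, {"tx": 20, "ty": -18, "tz": 0, "wx": 0, "wy": 0, "wz": 0, "claw": 50}, {"tx": 18, "ty": -18, "tz": 0, "wx": 0, "wy": 0, "wz": 0, "claw": 50}, {"tx": 4, "ty": -5, "tz": 0, "wx": 0, "wy": 0, "wz": 0, "claw": 50}, {"tx": 0, "ty": 0, "tz": 0, "wx": 0, "wy": 0, "wz": 0, "claw": 50}, {"tx": 0, "ty": 0, "tz": 0, "wx": 0, "wy": 0, "wz": 0, "claw": 50}]}}

```text
time: 33.83
tcp_pos: [0.5865, 0.2725, 0.3102]
tcp_rot: [1.0, -0.002, -0.009, 0.005]
force: [-0.2, 0.2, 0.2]
gripper_width: 0.586
```

```bash
python3 - <<'E'
from h import *
print(ray('top',[(208.4,224.4)],.269))
im=cv2.imread('pics/t2.png'); h=cv2.cvtColor(im,cv2.COLOR_BGR2HSV); 
m=cv2.inRange(h,(15,75,100),(26,160,255))[215:235,200:220];k,l,s,c=cv2.connectedComponentsWithStats(m);print([(s[i,4],c[i]+(200,215),ray('top',c[i]+(200,215),.269)[0].round(4)) for i in range(1,k)])
go(.583,.267,.238,0)
E
```

```text
[[0.58113152 0.26554866 0.269     ]]
[(np.int32(3), array([200.33333333, 215.33333333]), array([0.6093, 0.2907, 0.269 ])), (np.int32(33), array([208.06060606, 224.42424242]), array([0.5811, 0.2666, 0.269 ]))]
at [0.5865 0.2725 0.3102] yaw -0.2 claw 50.1 F [-0.2  0.2  0.2]
 shift [-2.2  4.7 72.3]
 turn [ 0.6  1.1 -0.2]
```

Both estimates put the handle at about (0.583, 0.267). Descending.

>>> {"method": "carry_out", "body": {"motion": [{"tx": -2, "ty": 3, "tz": 8, "wx": 0.3, "wy": 0.6, "wz": 0, "claw": 50}, {"tx": -2, "ty": 2, "tz": 18, "wx": 0.3, "wy": 0.4, "wz": 0, "claw": 50}, {"tx": -1, "ty": 0, "tz": 18, "wx": 0, "wy": 0, "wz": 0, "claw": 50}, {"tx": -1, "ty": 0, "tz": 15, "wx": 0, "wy": 0, "wz": 0, "claw": 50}, {"tx": 0, "ty": 0, "tz": 4, "wx": 0, "wy": 0, "wz": 0, "claw": 50}, {"tx": 0, "ty": 0, "tz": 0, "wx": 0, "wy": 0, "wz": 0, "claw": 50}, {"tx": 0, "ty": 0, "tz": 0, "wx": 0, "wy": 0, "wz": 0, "claw": 50}]}}

```text
time: 34.42
tcp_pos: [0.575, 0.2598, 0.244]
tcp_rot: [1.0, -0.005, -0.003, 0.001]
force: [0.8, 0.4, 0.5]
gripper_width: 0.581
```

```bash
sed -i 's/^Pv=.*/Pv=np.array([.4944,.2664])/' h.py; python3 - <<'E'
from h import *
go(.5844,.267,.238,0);lid()
E
```

```text
at [0.575  0.2598 0.244 ] yaw -0.5 claw 49.6 F [0.8 0.4 0.5]
 shift [ 9.4 -7.3  6. ]
 turn [ 0.1  0.3 -0.5]
r 0.0809 lid 91.89999999999999
```

>>> {"method": "carry_out", "body": {"motion": [{"tx": 5, "ty": -4, "tz": 2, "wx": 0, "wy": 0, "wz": 0, "claw": 50}, {"tx": 4, "ty": -3, "tz": 2, "wx": 0, "wy": 0, "wz": 0, "claw": 50}, {"tx": 0, "ty": 0, "tz": 0, "wx": 0, "wy": 0, "wz": 0, "claw": 26}, {"tx": 0, "ty": 0, "tz": 0, "wx": 0, "wy": 0, "wz": 0, "claw": 26}, {"tx": 0, "ty": 0, "tz": 0, "wx": 0, "wy": 0, "wz": 0, "claw": 26}, {"tx": 0, "ty": 0, "tz": 0, "wx": 0, "wy": 0, "wz": 0, "claw": 26}]}}

```text
time: 34.92
tcp_pos: [0.5868, 0.2677, 0.2433]
tcp_rot: [1.0, -0.005, -0.0, -0.0]
force: [0.1, -0.1, 0.2]
gripper_width: 0.306
```

```bash
python3 - <<'E'
from h import *
go(.5844,.267,.238,0);lid()
E
```

```text
at [0.5868 0.2677 0.2433] yaw -0.5 claw 26.1 F [ 0.1 -0.1  0.2]
 shift [-2.4  0.8  5.3]
 turn [-0.1  0.  -0.5]
r 0.0925 lid 97.39999999999999
```

>>> {"method": "carry_out", "body": {"motion": [{"tx": -1, "ty": 9, "tz": 1, "wx": 0, "wy": 0, "wz": 5, "claw": 26}, {"tx": -1, "ty": 9.5, "tz": 1, "wx": 0, "wy": 0, "wz": 6, "claw": 26}, {"tx": -0.6, "ty": 9.5, "tz": 1, "wx": 0, "wy": 0, "wz": 6, "claw": 26}, {"tx": -0.5, "ty": 9.5, "tz": 1, "wx": 0, "wy": 0, "wz": 6, "claw": 26}, {"tx": -0.5, "ty": 9.5, "tz": 0, "wx": 0, "wy": 0, "wz": 6, "claw": 26}, {"tx": -0.5, "ty": 9.5, "tz": 0, "wx": 0, "wy": 0, "wz": 6, "claw": 26}, {"tx": 0, "ty": 0, "tz": 0, "wx": 0, "wy": 0, "wz": 0, "claw": 26}]}}

```text
time: 35.5
tcp_pos: [0.5732, 0.2231, 0.2435]
tcp_rot: [0.949, -0.315, 0.005, -0.01]
force: [0.7, 0.5, -0.1]
gripper_width: 0.301
```

```bash
python3 - <<'E'
from h import *
go(.5844,.267,.240,0);lid()
E
```

```text
at [0.5732 0.2231 0.2435] yaw -36.8 claw 25.7 F [ 0.7  0.5 -0.1]
 shift [-17.3 -41.8   4.4]
 turn [ -1.2  -0.6 -36.7]
r 0.0899 lid 67.8
```

>>> {"method": "carry_out", "body": {"motion": [{"tx": 0.8, "ty": 9.5, "tz": 1, "wx": -0.4, "wy": 0, "wz": 3, "claw": 26}, {"tx": 0.6, "ty": 9.5, "tz": 1, "wx": -0.4, "wy": 0, "wz": 4, "claw": 26}, {"tx": 0.2, "ty": 9.5, "tz": 1, "wx": 0, "wy": 0, "wz": 5, "claw": 26}, {"tx": 0, "ty": 9.5, "tz": 1, "wx": 0, "wy": 0, "wz": 6, "claw": 26}, {"tx": -0.2, "ty": 9.5, "tz": 0, "wx": 0, "wy": 0, "wz": 6, "claw": 26}, {"tx": -0.4, "ty": 9.5, "tz": 0, "wx": 0, "wy": 0, "wz": 6, "claw": 26}, {"tx": 0, "ty": 0, "tz": 0, "wx": 0, "wy": 0, "wz": 0, "claw": 26}]}}

```text
time: 36.08
tcp_pos: [0.5407, 0.1902, 0.2439]
tcp_rot: [0.836, -0.548, 0.007, -0.014]
force: [0.6, 0.2, -0.1]
gripper_width: 0.3
```

```bash
python3 - <<'E'
from h import *
go(.5844,.267,.240,0);lid()
E
```

```text
at [0.5407 0.1902 0.2439] yaw -66.5 claw 25.6 F [ 0.6  0.2 -0.1]
 shift [-53.  -70.6   6.2]
 turn [ -1.7  -0.9 -66.5]
r 0.0892 lid 37.89999999999999
```

>>> {"method": "carry_out", "body": {"motion": [{"tx": 0.8, "ty": 9.5, "tz": 1, "wx": -0.6, "wy": -0.3, "wz": 3, "claw": 26}, {"tx": 0.7, "ty": 9.5, "tz": 1, "wx": -0.6, "wy": -0.3, "wz": 4, "claw": 26}, {"tx": 0.4, "ty": 9.5, "tz": 1, "wx": -0.3, "wy": 0, "wz": 5, "claw": 26}, {"tx": 0.2, "ty": 9.5, "tz": 1, "wx": -0.2, "wy": 0, "wz": 6, "claw": 26}, {"tx": 0, "ty": 9.5, "tz": 0, "wx": 0, "wy": 0, "wz": 6, "claw": 26}, {"tx": -0.2, "ty": 9.5, "tz": 0, "wx": 0, "wy": 0, "wz": 5, "claw": 26}, {"tx": 0, "ty": 0, "tz": 0, "wx": 0, "wy": 0, "wz": 0, "claw": 26}]}}

```text
time: 36.67
tcp_pos: [0.5093, 0.1797, 0.2269]
tcp_rot: [-0.697, 0.716, 0.017, 0.016]
force: [1.9, -12.4, 18.8]
gripper_width: 0.303
```

```bash
python3 - <<'E'
from h import *
go(.484,.177,.240,-96.6);lid()
E
```

```text
at [0.5093 0.1797 0.2269] yaw -91.5 claw 25.9 F [  1.9 -12.4  18.8]
 shift [  2.8  25.2 -13.2]
 turn [0.2 2.6 5.1]
r 0.0879 lid 16.299999999999997
```

The fingers have dipped and are touching the lid top, so I'm raising slightly before going on.

>>> {"method": "carry_out", "body": {"motion": [{"tx": 0, "ty": 0, "tz": -6, "wx": 0, "wy": 1, "wz": 0, "claw": 26}, {"tx": 1, "ty": 0, "tz": -6, "wx": 0, "wy": 1, "wz": 0, "claw": 26}, {"tx": 0, "ty": 0, "tz": -2, "wx": 0, "wy": 0.5, "wz": 0, "claw": 26}, {"tx": 0, "ty": 0, "tz": 0, "wx": 0, "wy": 0, "wz": 0, "claw": 26}]}}

```text
time: 37.0
tcp_pos: [0.512, 0.1775, 0.2352]
tcp_rot: [0.708, -0.707, -0.005, 0.004]
force: [-1.9, 1.4, 1.2]
gripper_width: 0.306
```

```bash
python3 - <<'E'
from h import *
go(.484,.177,.240,-96.6);lid()
E
```

```text
at [0.512  0.1775 0.2352] yaw -89.9 claw 26.1 F [-1.9  1.4  1.2]
 shift [ 0.4 28.  -4.4]
 turn [0.8 0.  6.7]
r 0.0907 lid 17.799999999999997
```

>>> {"method": "carry_out", "body": {"motion": [{"tx": 0.5, "ty": 8, "tz": -3, "wx": 0.3, "wy": 0, "wz": 2, "claw": 26}, {"tx": 0.5, "ty": 8, "tz": -2, "wx": 0.3, "wy": 0, "wz": 3, "claw": 26}, {"tx": 0, "ty": 8, "tz": 0, "wx": 0, "wy": 0, "wz": 2, "claw": 26}, {"tx": 0, "ty": 6, "tz": 0, "wx": 0, "wy": 0, "wz": 0, "claw": 26}, {"tx": 0, "ty": 0, "tz": 0, "wx": 0, "wy": 0, "wz": 0, "claw": 26}]}}

```text
time: 37.42
tcp_pos: [0.5184, 0.1699, 0.2296]
tcp_rot: [-0.683, 0.73, 0.016, 0.021]
force: [-4.6, -0.3, -3.4]
gripper_width: 0.303
```

```bash
python3 - <<'E'
from h import *
go(.484,.177,.240,-96.6);lid()
E
```

```text
at [0.5184 0.1699 0.2296] yaw -93.8 claw 25.9 F [-4.6 -0.3 -3.4]
 shift [ -5.4  34.7 -10.3]
 turn [-0.2  3.   2.8]
r 0.0994 lid 20.599999999999994
```

```bash
python3 - <<'E'
from h import *
s=state();print(s['joint_positions'].round(3),s['qvel'].round(3),s['force'].round(1),s['moment'].round(2))
im=snap('side','s12');cv2.imwrite('pics/m12.png',cv2.resize(im[80:280,170:370],(600,600)))
E
```

```text
[-1.318  0.657  1.44   1.865 -0.744  1.269 -2.856] [ 0.026 -0.033 -0.013 -0.046 -0.009  0.009  0.003] [-4.6 -0.3 -3.4] [-0.01  0.88  0.12]
```

View pics/m12.png

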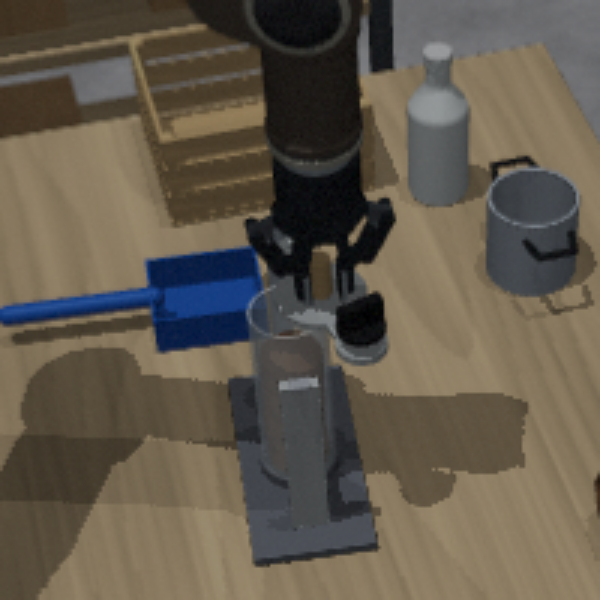

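Joints 3 and 7 sit at their range limits (1.44 and -2.856), so I'll let go of the round handle, lift, and unwind the wrist.

>>> {"method": "carry_out", "body": {"motion": [{"tx": 0, "ty": 0, "tz": 0, "wx": 0, "wy": 0, "wz": -1, "claw": 50}, {"tx": 0, "ty": 0, "tz": -3, "wx": 0, "wy": 0, "wz": -2, "claw": 50}, {"tx": 0, "ty": 0, "tz": -10, "wx": 0, "wy": 0, "wz": 0, "claw": 50}, {"tx": 0, "ty": 0, "tz": -25, "wx": 0, "wy": 0, "wz": 0, "claw": 50}, {"tx": 0, "ty": 0, "tz": -30, "wx": 0, "wy": 0, "wz": 0, "claw": 50}, {"tx": 0, "ty": 0, "tz": -30, "wx": 0, "wy": 0, "wz": -4, "claw": 50}, {"tx": 0, "ty": 0, "tz": -10, "wx": 0, "wy": 0, "wz": -6, "claw": 50}, {"tx": 0, "ty": 0, "tz": 0, "wx": 0, "wy": 0, "wz": -6, "claw": 50}, {"tx": 0, "ty": 0, "tz": 0, "wx": 0, "wy": 0, "wz": -6, "claw": 50}, {"tx": 0, "ty": 0, "tz": 0, "wx": 0, "wy": 0, "wz": 0, "claw": 50}]}}

```text
time: 38.3
tcp_pos: [0.5274, 0.1508, 0.3325]
tcp_rot: [0.831, -0.555, -0.016, -0.024]
force: [-0.6, -0.1, 0.6]
gripper_width: 0.583
```

```bash
python3 - <<'E'
from h import *
s=state();print(s['joint_positions'].round(3))
go(.51,.18,.33,0);lid()
E
```

```text
[-1.298  0.444  1.369  1.701 -0.501  1.375 -2.591]
at [0.5274 0.1508 0.3325] yaw -67.4 claw 49.8 F [-0.6 -0.1  0.6]
 shift [-33.5   5.    4.1]
 turn [ -2.9   1.9 -67.5]
r 0.1202 lid 22.599999999999994
```

>>> {"method": "carry_out", "body": {"motion": [{"tx": 0, "ty": 0, "tz": -2, "wx": -0.4, "wy": 0.3, "wz": -7, "claw": 50}, {"tx": 0, "ty": 0, "tz": -2, "wx": -0.4, "wy": 0.3, "wz": -7, "claw": 50}, {"tx": 0, "ty": 0, "tz": -2, "wx": -0.4, "wy": 0.3, "wz": -7, "claw": 50}, {"tx": 0, "ty": 0, "tz": -2, "wx": -0.4, "wy": 0.3, "wz": -7, "claw": 50}, {"tx": 0, "ty": 0, "tz": -2, "wx": -0.4, "wy": 0.3, "wz": -7, "claw": 50}, {"tx": 0, "ty": 0, "tz": 0, "wx": 0, "wy": 0, "wz": -7, "claw": 50}, {"tx": 0, "ty": 0, "tz": 0, "wx": 0, "wy": 0, "wz": -7, "claw": 50}, {"tx": 0, "ty": 0, "tz": 0, "wx": 0, "wy": 0, "wz": -7, "claw": 50}, {"tx": 0, "ty": 0, "tz": 0, "wx": 0, "wy": 0, "wz": -7, "claw": 50}, {"tx": 0, "ty": 0, "tz": 0, "wx": 0, "wy": 0, "wz": -7, "claw": 50}, {"tx": 0, "ty": 0, "tz": 0, "wx": 0, "wy": 0, "wz": -4, "claw": 50}, {"tx": 0, "ty": 0, "tz": 0, "wx": 0, "wy": 0, "wz": 0, "claw": 50}]}}

```text
time: 39.3
tcp_pos: [0.5252, 0.1456, 0.3404]
tcp_rot: [0.998, 0.06, -0.008, -0.005]
force: [0.1, -0.1, -0.9]
gripper_width: 0.586
```

```bash
python3 - <<'E'
from h import *
s=state();print(s['joint_positions'].round(3))
im=snap('top','t13'); h=cv2.cvtColor(im,cv2.COLOR_BGR2HSV)
m=cv2.inRange(h,(15,75,100),(26,160,255))[225:265,222:250];k,l,st,c=cv2.connectedComponentsWithStats(m);print([(st[i,4],c[i]+(222,225),ray('top',c[i]+(222,225),.269)[0].round(4)) for i in range(1,k) if st[i,4]>8])
im=snap('side','s13');h=cv2.cvtColor(im,cv2.COLOR_BGR2HSV)
m=cv2.inRange(h,(13,75,60),(26,200,255))[150:200,262:300];k,l,st,c=cv2.connectedComponentsWithStats(m);print([(st[i,4],c[i]+(262,150),ray('side',c[i]+(262,150),.248)[0].round(4)) for i in range(1,k) if st[i,4]>8])
go(.51,.18,.33,0)
E
```

```text
[-1.145  0.292  1.026  1.667 -0.267  1.343 -1.524]
[]
[(np.int32(604), array([284.95198675, 163.1986755 ]), array([0.5498, 0.2067, 0.248 ])), (np.int32(10), array([280.7, 195.6]), array([0.5068, 0.0849, 0.248 ]))]
at [0.5252 0.1456 0.3404] yaw 6.6 claw 50.1 F [-0.2  0.3  0.2]
 shift [-11.  -35.8  10.9]
 turn [-0.5  0.9  6.6]
```

>>> {"method": "carry_out", "body": {"motion": [{"tx": 0, "ty": 0, "tz": 0, "wx": 0, "wy": 0, "wz": -7, "claw": 50}, {"tx": 0, "ty": 0, "tz": 0, "wx": 0, "wy": 0, "wz": -7, "claw": 50}, {"tx": 0, "ty": 0, "tz": 0, "wx": 0, "wy": 0, "wz": -7, "claw": 50}, {"tx": 0, "ty": 0, "tz": 0, "wx": 0, "wy": 0, "wz": -7, "claw": 50}, {"tx": 0, "ty": 0, "tz": 0, "wx": 0, "wy": 0, "wz": -7, "claw": 50}, {"tx": 0, "ty": 0, "tz": 0, "wx": 0, "wy": 0, "wz": -7, "claw": 50}, {"tx": 0, "ty": 0, "tz": 0, "wx": 0, "wy": 0, "wz": -7, "claw": 50}, {"tx": 0, "ty": 0, "tz": 0, "wx": 0, "wy": 0, "wz": -7, "claw": 50}, {"tx": 0, "ty": 0, "tz": 0, "wx": 0, "wy": 0, "wz": -7, "claw": 50}, {"tx": 0, "ty": 0, "tz": 0, "wx": 0, "wy": 0, "wz": -7, "claw": 50}, {"tx": 0, "ty": 0, "tz": 0, "wx": 0, "wy": 0, "wz": -7, "claw": 50}, {"tx": 0, "ty": 0, "tz": 0, "wx": 0, "wy": 0, "wz": -3, "claw": 50}, {"tx": 0, "ty": 0, "tz": 0, "wx": 0, "wy": 0, "wz": 0, "claw": 50}]}}

```text
time: 40.48
tcp_pos: [0.5243, 0.1442, 0.3364]
tcp_rot: [0.726, 0.688, -0.008, -0.008]
force: [-0.9, 0.3, -0.3]
gripper_width: 0.585
```

```bash
python3 - <<'E'
from h import *
s=state();print(s['joint_positions'].round(3))
im=snap('top','t14');b=snap('side','s14')
cv2.imwrite('pics/m14.png',np.hstack([cv2.resize(im[200:300,190:290],(390,390)),cv2.resize(b[130:230,220:320],(390,390))]))
go(.5123,.1785,.245,83.4)
E
```

```text
[-0.944  0.24   0.739  1.66  -0.172  1.328 -0.228]
at [0.5243 0.1442 0.3364] yaw 86.7 claw 49.7 F [-0.5 -0.8  0.1]
 shift [ 33.6 -11.8  91.7]
 turn [-1.3  0.1  3.3]
```

View pics/m14.png

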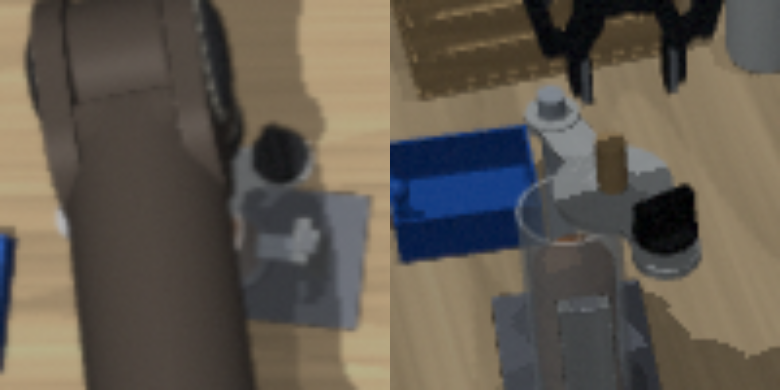

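The handle is at side crop (222,163) and the knob at top crop (281,153). The lid is still part open. Computing the handle position.

```bash
python3 - <<'E'
from h import *
f=lambda x,y:(220+x/3.9-.4,130+y/3.9-.4)
H=ray('side',[f(222,165)],.248)[0]; K=ray('top',[(190+281/3.9-.4,200+153/3.9-.4)],.252)[0]
for q in(H,K):
    v=(q[:2]-Pv);print(q.round(4),np.hypot(*v).round(4),np.degrees(np.arctan2(v[1],v[0]))+96.6)
go(*H[:2],.245,83.4)
E
```

```text
[0.5187 0.1784 0.248 ] 0.0913 22.054762822677617
[0.5372 0.1059 0.252 ] 0.1661 21.529824335502227
at [0.5243 0.1442 0.3364] yaw 86.7 claw 49.7 F [-0.5 -0.8  0.1]
 shift [33.9 -5.4 91.5]
 turn [-1.3  0.1  3.3]
```

>>> {"method": "carry_out", "body": {"motion": [{"tx": 12, "ty": -3, "tz": 0, "wx": -0.5, "wy": 0, "wz": 2, "claw": 50}, {"tx": 14, "ty": -2, "tz": 0, "wx": -0.5, "wy": 0, "wz": 1, "claw": 50}, {"tx": 9, "ty": -1, "tz": 0, "wx": 0, "wy": 0, "wz": 0, "claw": 50}, {"tx": 3, "ty": 0, "tz": 12, "wx": 0, "wy": 0, "wz": 0, "claw": 50}, {"tx": 0, "ty": 0, "tz": 18, "wx": 0, "wy": 0, "wz": 0, "claw": 50}, {"tx": 0, "ty": 0, "tz": 8, "wx": 0, "wy": 0, "wz": 0, "claw": 50}, {"tx": 0, "ty": 0, "tz": 0, "wx": 0, "wy": 0, "wz": 0, "claw": 50}, {"tx": 0, "ty": 0, "tz": 0, "wx": 0, "wy": 0, "wz": 0, "claw": 50}]}}

```text
time: 41.25
tcp_pos: [0.5218, 0.1826, 0.2944]
tcp_rot: [0.752, 0.659, -0.003, -0.001]
force: [0.2, 0.1, 0.5]
gripper_width: 0.582
```

```bash
python3 - <<'E'
from h import *
go(.518,.1795,.242,83.4)
E
```

```text
at [0.5218 0.1826 0.2944] yaw 82.5 claw 49.7 F [0.2 0.1 0.5]
 shift [-3.4 -3.  52.4]
 turn [-0.3  0.2 -0.9]
```

>>> {"method": "carry_out", "body": {"motion": [{"tx": -2.5, "ty": -2.5, "tz": 8, "wx": 0, "wy": 0, "wz": 0, "claw": 50}, {"tx": -1.5, "ty": -2, "tz": 14, "wx": 0, "wy": 0, "wz": 0, "claw": 50}, {"tx": 0, "ty": -1, "tz": 14, "wx": 0, "wy": 0, "wz": 0, "claw": 50}, {"tx": 0, "ty": 0, "tz": 8, "wx": 0, "wy": 0, "wz": 0, "claw": 50}, {"tx": 0, "ty": 0, "tz": 0, "wx": 0, "wy": 0, "wz": 0, "claw": 50}, {"tx": 0, "ty": 0, "tz": 0, "wx": 0, "wy": 0, "wz": 0, "claw": 50}]}}

```text
time: 41.75
tcp_pos: [0.5163, 0.1766, 0.2496]
tcp_rot: [0.753, 0.657, -0.002, -0.0]
force: [0.1, 0.7, 0.3]
gripper_width: 0.586
```

```bash
python3 - <<'E'
from h import *
go(.518,.1795,.242,83.4)
E
```

```text
at [0.5163 0.1766 0.2496] yaw 82.2 claw 50.1 F [0.1 0.7 0.3]
 shift [3.2 1.3 7.5]
 turn [-0.2  0.2 -1.2]
```

>>> {"method": "carry_out", "body": {"motion": [{"tx": 2, "ty": 1, "tz": 4, "wx": 0, "wy": 0, "wz": -0.6, "claw": 26}, {"tx": 1, "ty": 0, "tz": 3, "wx": 0, "wy": 0, "wz": 0, "claw": 26}, {"tx": 0, "ty": 0, "tz": 0, "wx": 0, "wy": 0, "wz": 0, "claw": 26}, {"tx": 0, "ty": 0, "tz": 0, "wx": 0, "wy": 0, "wz": 0, "claw": 26}, {"tx": -0.5, "ty": -6, "tz": 0, "wx": 0, "wy": 0, "wz": 0, "claw": 26}, {"tx": -0.5, "ty": -6, "tz": 0, "wx": 0, "wy": 0, "wz": 0, "claw": 26}, {"tx": 0, "ty": -6, "tz": 0, "wx": 0, "wy": 0, "wz": 0, "claw": 26}, {"tx": 0, "ty": -6, "tz": 0, "wx": 0, "wy": 0, "wz": 0, "claw": 26}, {"tx": 0, "ty": 0, "tz": 0, "wx": 0, "wy": 0, "wz": 0, "claw": 26}]}}

```text
time: 42.5
tcp_pos: [0.498, 0.1773, 0.2452]
tcp_rot: [0.751, 0.66, 0.002, 0.005]
force: [-0.3, 0.3, 0.2]
gripper_width: 0.308
```

```bash
python3 - <<'E'
from h import *
go(.484,.177,.242,83.4);lid()
E
```

```text
at [0.498  0.1773 0.2452] yaw 82.6 claw 26.3 F [-0.3  0.3  0.2]
 shift [ -2.1 -13.8   3.1]
 turn [ 0.5  0.2 -0.8]
r 0.0891 lid 8.899999999999991
```

>>> {"method": "carry_out", "body": {"motion": [{"tx": 0, "ty": -5, "tz": 1, "wx": 0, "wy": 0, "wz": 0, "claw": 26}, {"tx": 0, "ty": -5, "tz": 1, "wx": 0, "wy": 0, "wz": 0, "claw": 26}, {"tx": 0, "ty": -5, "tz": 0, "wx": 0, "wy": 0, "wz": 0, "claw": 26}, {"tx": 0, "ty": -3, "tz": 0, "wx": 0, "wy": 0, "wz": 0, "claw": 26}, {"tx": 0, "ty": 0, "tz": 0, "wx": 0, "wy": 0, "wz": 0, "claw": 26}]}}

```text
time: 42.92
tcp_pos: [0.482, 0.1777, 0.2448]
tcp_rot: [0.752, 0.659, 0.005, 0.007]
force: [1.6, -0.7, -0.6]
gripper_width: 0.301
```

```bash
python3 - <<'E'
from h import *
go(.484,.177,.242,83.4);lid()
E
```

```text
at [0.482  0.1777 0.2448] yaw 82.4 claw 25.7 F [ 1.6 -0.7 -0.6]
 shift [-0.5  2.   2.9]
 turn [ 1.   0.2 -1. ]
r 0.0895 lid -1.3000000000000114
```

>>> {"method": "carry_out", "body": {"motion": [{"tx": 0, "ty": -3, "tz": 0, "wx": 0, "wy": 0, "wz": 0, "claw": 26}, {"tx": 0, "ty": -3, "tz": 0, "wx": 0, "wy": 0, "wz": 0, "claw": 26}, {"tx": 0, "ty": -1, "tz": 0, "wx": 0, "wy": 0, "wz": 0, "claw": 26}]}}

```text
time: 43.17
tcp_pos: [0.4816, 0.1778, 0.2458]
tcp_rot: [0.753, 0.658, 0.01, 0.013]
force: [3.9, -0.4, -2.6]
gripper_width: 0.304
```

>>> {"method": "carry_out", "body": {"motion": [{"tx": 0, "ty": -6, "tz": 0, "wx": 0.5, "wy": 0, "wz": 0, "claw": 26}, {"tx": 0, "ty": -6, "tz": 0, "wx": 0.5, "wy": 0, "wz": 0, "claw": 26}]}}

```text
time: 43.33
tcp_pos: [0.4809, 0.1778, 0.2473]
tcp_rot: [0.754, 0.657, 0.014, 0.014]
force: [29.8, -3.5, -17.3]
gripper_width: 0.308
```

```bash
python3 - <<'E'
from h import *
go(.484,.177,.242,83.4);lid();print(state()['joint_positions'].round(3))
E
```

```text
at [0.4809 0.1778 0.2473] yaw 82.1 claw 26.3 F [ 29.8  -3.5 -17.3]
 shift [-0.4  2.9  5.5]
 turn [ 2.3 -0.1 -1.3]
r 0.0896 lid -2.1000000000000085
[-1.077  0.205  0.724  1.907 -0.136  1.048 -0.437]
```

The lid is firmly against its stop at 30 N. Releasing, rising, and turning the wrist toward yaw 173 for the knob bar.

>>> {"method": "carry_out", "body": {"motion": [{"tx": 0, "ty": 3, "tz": 0, "wx": 1, "wy": 0, "wz": 0, "claw": 50}, {"tx": 0, "ty": 1, "tz": 0, "wx": 1, "wy": 0, "wz": 0, "claw": 50}, {"tx": 0, "ty": 0, "tz": 0, "wx": 0, "wy": 0, "wz": 0, "claw": 50}, {"tx": 0, "ty": 0, "tz": -20, "wx": 0, "wy": 0, "wz": 0, "claw": 50}, {"tx": 0, "ty": 0, "tz": -35, "wx": 0, "wy": 0, "wz": 0, "claw": 50}, {"tx": 0, "ty": 0, "tz": -40, "wx": 0, "wy": 0, "wz": 0, "claw": 50}, {"tx": -10, "ty": 0, "tz": -20, "wx": 0, "wy": 0, "wz": 0, "claw": 40}, {"tx": -25, "ty": 0, "tz": 0, "wx": 0, "wy": 0, "wz": 0, "claw": 40}, {"tx": -25, "ty": 0, "tz": 0, "wx": 0, "wy": 0, "wz": 0, "claw": 40}, {"tx": -15, "ty": 0, "tz": 0, "wx": 0, "wy": 0, "wz": 0, "claw": 40}, {"tx": 0, "ty": 0, "tz": 0, "wx": 0, "wy": 0, "wz": 0, "claw": 40}]}}

```text
time: 44.25
tcp_pos: [0.4675, 0.1056, 0.3649]
tcp_rot: [0.751, 0.66, -0.005, -0.004]
force: [0.1, -0.1, 0.3]
gripper_width: 0.47
```

>>> {"method": "carry_out", "body": {"motion": [{"tx": 0, "ty": 0, "tz": 0, "wx": 0, "wy": 0, "wz": -7, "claw": 40}, {"tx": 0, "ty": 0, "tz": 0, "wx": 0, "wy": 0, "wz": -7, "claw": 40}, {"tx": 0, "ty": 0, "tz": 0, "wx": 0, "wy": 0, "wz": -7, "claw": 40}, {"tx": 0, "ty": 0, "tz": 0, "wx": 0, "wy": 0, "wz": -7, "claw": 40}, {"tx": 0, "ty": 0, "tz": 0, "wx": 0, "wy": 0, "wz": -7, "claw": 40}, {"tx": 0, "ty": 0, "tz": 0, "wx": 0, "wy": 0, "wz": -7, "claw": 40}, {"tx": 0, "ty": 0, "tz": 0, "wx": 0, "wy": 0, "wz": -7, "claw": 40}, {"tx": 0, "ty": 0, "tz": 0, "wx": 0, "wy": 0, "wz": -7, "claw": 40}, {"tx": 0, "ty": 0, "tz": 0, "wx": 0, "wy": 0, "wz": -7, "claw": 40}, {"tx": 0, "ty": 0, "tz": 0, "wx": 0, "wy": 0, "wz": -7, "claw": 40}, {"tx": 0, "ty": 0, "tz": 0, "wx": 0, "wy": 0, "wz": -7, "claw": 40}, {"tx": 0, "ty": 0, "tz": 0, "wx": 0, "wy": 0, "wz": -7, "claw": 40}, {"tx": 0, "ty": 0, "tz": 0, "wx": 0, "wy": 0, "wz": -7, "claw": 40}, {"tx": 0, "ty": 0, "tz": 0, "wx": 0, "wy": 0, "wz": -4, "claw": 40}, {"tx": 0, "ty": 0, "tz": 0, "wx": 0, "wy": 0, "wz": 0, "claw": 40}]}}

```text
time: 45.5
tcp_pos: [0.4581, 0.1239, 0.3556]
tcp_rot: [-0.004, 1.0, -0.0, -0.019]
force: [0.3, 0.6, 0.2]
gripper_width: 0.469
```

```bash
python3 - <<'E'
from h import *
print(state()['joint_positions'].round(3))
go(.4754,.1026,.30,173.4)
im=snap('top','t15');b=snap('side','s15')
cv2.imwrite('pics/m15.png',np.hstack([cv2.resize(im[215:295,210:290],(390,390),interpolation=cv2.INTER_CUBIC),cv2.resize(b[130:210,230:310],(390,390),interpolation=cv2.INTER_CUBIC)]))
for z in(.25,.26,.27): print(z,proj('top',[(.4754,.1026,z)]).round(1),proj('side',[(.4754,.1026,z)]).round(1))
E
```

```text
[-0.977  0.072  0.673  1.763 -0.057  1.359  1.288]
at [0.4581 0.1239 0.3556] yaw -179.6 claw 40.0 F [0.3 0.6 0.2]
 shift [-19.2 -21.4  54.9]
 turn [-0.2 -2.2  7. ]
0.25 [[262.8 259.2]] [[267.5 192.9]]
0.26 [[262.5 258.9]] [[267.2 190.2]]
0.27 [[262.1 258.6]] [[267.  187.4]]
```

View pics/m15.png

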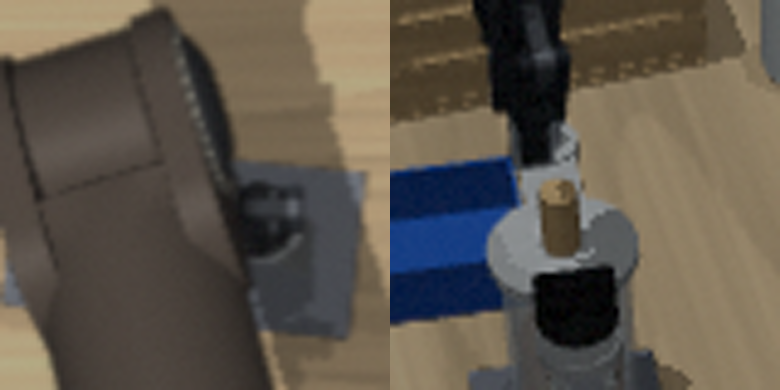

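The side view shows the lid centred over the tube and the knob bar square to the feeder. Its top edge at px (267.5,184.6) implies a grip point height of about 0.263 m. Moving over the knob.

>>> {"method": "carry_out", "body": {"motion": [{"tx": -8, "ty": -8, "tz": 0, "wx": 0, "wy": -0.8, "wz": 3, "claw": 40}, {"tx": -8, "ty": -8, "tz": 10, "wx": 0, "wy": -0.8, "wz": 3, "claw": 40}, {"tx": -4, "ty": -5, "tz": 15, "wx": 0, "wy": -0.5, "wz": 2, "claw": 40}, {"tx": 0, "ty": 0, "tz": 15, "wx": 0, "wy": 0, "wz": 0, "claw": 40}, {"tx": 0, "ty": 0, "tz": 5, "wx": 0, "wy": 0, "wz": 0, "claw": 40}, {"tx": 0, "ty": 0, "tz": 0, "wx": 0, "wy": 0, "wz": 0, "claw": 40}, {"tx": 0, "ty": 0, "tz": 0, "wx": 0, "wy": 0, "wz": 0, "claw": 40}]}}

```text
time: 46.18
tcp_pos: [0.477, 0.1039, 0.3081]
tcp_rot: [0.08, 0.997, -0.002, -0.001]
force: [0.5, 0.1, -0.1]
gripper_width: 0.472
```

```bash
python3 - <<'E'
from h import *
go(.4754,.1026,.252,173.4)
E
```

```text
at [0.477  0.1039 0.3081] yaw 170.8 claw 40.3 F [ 0.5  0.1 -0.1]
 shift [ 1.3 -1.4 56.1]
 turn [-0.2 -0.1 -2.6]
```

>>> {"method": "carry_out", "body": {"motion": [{"tx": 1, "ty": -1, "tz": 8, "wx": 0, "wy": 0, "wz": -1.5, "claw": 40}, {"tx": 0.5, "ty": -0.5, "tz": 12, "wx": 0, "wy": 0, "wz": -1, "claw": 40}, {"tx": 0, "ty": 0, "tz": 12, "wx": 0, "wy": 0, "wz": 0, "claw": 40}, {"tx": 0, "ty": 0, "tz": 8, "wx": 0, "wy": 0, "wz": 0, "claw": 40}, {"tx": 0, "ty": 0, "tz": 0, "wx": 0, "wy": 0, "wz": 0, "claw": 40}, {"tx": 0, "ty": 0, "tz": 0, "wx": 0, "wy": 0, "wz": 0, "claw": 40}]}}

```text
time: 46.68
tcp_pos: [0.4772, 0.1051, 0.2709]
tcp_rot: [0.058, 0.998, -0.0, 0.001]
force: [1.5, -0.5, -0.1]
gripper_width: 0.467
```

```bash
python3 - <<'E'
from h import *
go(.4754,.1026,.254,173.4)
E
```

```text
at [0.4772 0.1051 0.2709] yaw 173.4 claw 39.9 F [ 1.5 -0.5 -0.1]
 shift [ 1.5 -2.7 16.9]
 turn [-0.   0.2 -0. ]
```

>>> {"method": "carry_out", "body": {"motion": [{"tx": 1, "ty": -1.5, "tz": 5, "wx": 0, "wy": 0, "wz": 0, "claw": 40}, {"tx": 0.5, "ty": -1, "tz": 6, "wx": 0, "wy": 0, "wz": 0, "claw": 40}, {"tx": 0, "ty": 0, "tz": 6, "wx": 0, "wy": 0, "wz": 0, "claw": 40}, {"tx": 0, "ty": 0, "tz": 0, "wx": 0, "wy": 0, "wz": 0, "claw": 40}, {"tx": 0, "ty": 0, "tz": 0, "wx": 0, "wy": 0, "wz": 0, "claw": 20}, {"tx": 0, "ty": 0, "tz": 0, "wx": 0, "wy": 0, "wz": 0, "claw": 16}, {"tx": 0, "ty": 0, "tz": 0, "wx": 0, "wy": 0, "wz": 0, "claw": 16}]}}

```text
time: 47.27
tcp_pos: [0.4763, 0.103, 0.2542]
tcp_rot: [0.058, 0.998, 0.001, 0.002]
force: [-0.1, -0.7, -1.1]
gripper_width: 0.186
```

```bash
python3 - <<'E'
from h import *
go(.4754,.1026,.254,173.4);print(state()['moment'])
E
```

```text
at [0.4763 0.103  0.2542] yaw 173.4 claw 15.9 F [-0.1 -0.7 -1.1]
 shift [ 0.8 -0.5  0.2]
 turn [ 0.1  0.3 -0. ]
[ 0.03643812  0.00917687 -0.02847891]
```

>>> {"method": "carry_out", "body": {"motion": [{"tx": 0, "ty": 0, "tz": 0, "wx": 0, "wy": 0, "wz": 0, "claw": 5}, {"tx": 0, "ty": 0, "tz": 0, "wx": 0, "wy": 0, "wz": 0, "claw": 5}, {"tx": 0, "ty": 0, "tz": 0, "wx": 0, "wy": 0, "wz": 0, "claw": 5}, {"tx": 0, "ty": 0, "tz": 0, "wx": 0, "wy": 0, "wz": 0, "claw": 5}]}}

```text
time: 47.6
tcp_pos: [0.4762, 0.1024, 0.2545]
tcp_rot: [0.058, 0.998, 0.0, 0.002]
force: [0.5, -1.4, -0.9]
gripper_width: 0.137
```

The bar is gripped (11.7 mm reading for the 13 mm bar). Pushing down.

>>> {"method": "carry_out", "body": {"motion": [{"tx": 0, "ty": 0, "tz": 4, "wx": 0, "wy": 0, "wz": 0, "claw": 5}, {"tx": 0, "ty": 0, "tz": 5, "wx": 0, "wy": 0, "wz": 0, "claw": 5}, {"tx": 0, "ty": 0, "tz": 5, "wx": 0, "wy": 0, "wz": 0, "claw": 5}, {"tx": 0, "ty": 0, "tz": 3, "wx": 0, "wy": 0, "wz": 0, "claw": 5}]}}

```text
time: 47.93
tcp_pos: [0.4806, 0.1021, 0.2415]
tcp_rot: [0.058, 0.998, 0.002, 0.007]
force: [-3.6, -6.0, 43.3]
gripper_width: 0.137
```

>>> {"method": "carry_out", "body": {"motion": [{"tx": 3, "ty": 0, "tz": 1.5, "wx": 0, "wy": 0.3, "wz": 0, "claw": 5}, {"tx": 2, "ty": 0, "tz": 1.5, "wx": 0, "wy": 0.3, "wz": 0, "claw": 5}]}}

```text
time: 48.1
tcp_pos: [0.4808, 0.1019, 0.2424]
tcp_rot: [0.059, 0.998, 0.004, 0.007]
force: [-0.2, -1.2, 8.6]
gripper_width: 0.135
```

```bash
python3 - <<'E'
from h import *
go(.4762,.1026,.2415,173.4);print(state()['moment'])
E
```

```text
at [0.4808 0.1019 0.2424] yaw 173.2 claw 11.5 F [-0.2 -1.2  8.6]
 shift [4.6 0.1 0.8]
 turn [ 0.5  0.8 -0.2]
[-0.44855418  0.34433675 -0.02102861]
```

The 4 mm x shift is probably the lid opening slightly (about 0.027 rad), so I'll press it back toward its stop while holding the knob down.

>>> {"method": "carry_out", "body": {"motion": [{"tx": 5, "ty": 0, "tz": 2, "wx": 0, "wy": 0.5, "wz": 0, "claw": 5}, {"tx": 5, "ty": 0, "tz": 2, "wx": 0, "wy": 0.5, "wz": 0, "claw": 5}, {"tx": 4, "ty": 0, "tz": 2, "wx": 0, "wy": 0, "wz": 0, "claw": 5}]}}

```text
time: 48.35
tcp_pos: [0.4759, 0.1024, 0.2422]
tcp_rot: [0.061, 0.998, 0.007, 0.008]
force: [4.1, -3.1, 14.2]
gripper_width: 0.135
```

```bash
python3 - <<'E'
from h import *
go(.4762,.1026,.2415,173.4);print(state()['moment'])
E
```

```text
at [0.4759 0.1024 0.2422] yaw 173.1 claw 11.5 F [ 4.1 -3.1 14.2]
 shift [-0.3  0.3  0.7]
 turn [ 0.8  0.8 -0.3]
[-0.8768103  -1.01000856 -0.01773182]
```

>>> {"method": "carry_out", "body": {"motion": [{"tx": 1.5, "ty": 0, "tz": 2.5, "wx": 0.2, "wy": 0.2, "wz": 6, "claw": 5}, {"tx": 1.5, "ty": 0, "tz": 2.5, "wx": 0, "wy": 0, "wz": 6, "claw": 5}, {"tx": 1.5, "ty": -0.4, "tz": 2.5, "wx": 0, "wy": 0, "wz": 6, "claw": 5}, {"tx": 1.5, "ty": -0.6, "tz": 2.5, "wx": 0, "wy": 0, "wz": 6, "claw": 5}, {"tx": 1.3, "ty": -0.8, "tz": 2.5, "wx": 0, "wy": 0, "wz": 6, "claw": 5}]}}

```text
time: 48.77
tcp_pos: [0.4817, 0.1009, 0.242]
tcp_rot: [0.328, 0.945, 0.015, 0.016]
force: [-1.5, -2.7, 24.4]
gripper_width: 0.135
```

```bash
python3 - <<'E'
from h import *
go(.4762,.1026,.2415,93.4);print(state()['moment'],state()['joint_positions'].round(2))
E
```

```text
at [0.4817 0.1009 0.242 ] yaw 141.7 claw 11.6 F [-1.5 -2.7 24.4]
 shift [ 5.4 -2.1  0.3]
 turn [ 2.6  0.2 48.3]
[-0.87215042  0.92185213  0.04720183] [-0.98  0.16  0.78  1.97 -0.15  1.02  0.77]
```

>>> {"method": "carry_out", "body": {"motion": [{"tx": 4.5, "ty": -2.5, "tz": 2, "wx": 0.8, "wy": 0, "wz": 1, "claw": 5}, {"tx": 4.5, "ty": -2.5, "tz": 2, "wx": 0.8, "wy": 0, "wz": 2, "claw": 5}, {"tx": 3, "ty": -2, "tz": 2, "wx": 0.5, "wy": 0, "wz": 4, "claw": 5}]}}

```text
time: 49.02
tcp_pos: [0.4769, 0.1015, 0.2422]
tcp_rot: [0.391, 0.92, 0.004, 0.017]
force: [0.8, -3.4, 17.1]
gripper_width: 0.138
```

```bash
python3 - <<'E'
from h import *
go(.4762,.1026,.2415,93.4);print(state()['moment'])
E
```

```text
at [0.4769 0.1015 0.2422] yaw 133.9 claw 11.8 F [ 0.8 -3.4 17.1]
 shift [1.2 0.2 0.6]
 turn [ 1.7  1.2 40.6]
[-0.73515428  0.04629973  0.01092565]
```

>>> {"method": "carry_out", "body": {"motion": [{"tx": 1.7, "ty": -1.8, "tz": 2, "wx": 0.3, "wy": 0.2, "wz": 6, "claw": 5}, {"tx": 1.5, "ty": -2, "tz": 2, "wx": 0.3, "wy": 0.2, "wz": 6, "claw": 5}, {"tx": 1.2, "ty": -2, "tz": 2, "wx": 0.2, "wy": 0.2, "wz": 6, "claw": 5}, {"tx": 1, "ty": -2.3, "tz": 2, "wx": 0.2, "wy": 0, "wz": 6, "claw": 5}, {"tx": 0.8, "ty": -2.3, "tz": 2, "wx": 0, "wy": 0, "wz": 6, "claw": 5}, {"tx": 0.5, "ty": -2.3, "tz": 1.5, "wx": 0, "wy": 0, "wz": 6, "claw": 5}]}}

```text
time: 49.52
tcp_pos: [0.4761, 0.1009, 0.2422]
tcp_rot: [0.668, 0.744, 0.014, 0.015]
force: [-1.1, -1.8, 14.6]
gripper_width: 0.134
```

```bash
python3 - <<'E'
from h import *
go(.4762,.1026,.2415,93.4);print(state()['moment'])
E
```

```text
at [0.4761 0.1009 0.2422] yaw 96.1 claw 11.4 F [-1.1 -1.8 14.6]
 shift [1.7 0.2 0.7]
 turn [2.4 0.1 2.7]
[-0.4520149   0.56521509  0.0094465 ]
```

>>> {"method": "carry_out", "body": {"motion": [{"tx": 0.5, "ty": -1.5, "tz": 1, "wx": 0.5, "wy": 0, "wz": 4, "claw": 5}, {"tx": 0.5, "ty": -1.5, "tz": 1, "wx": 0.5, "wy": 0, "wz": 4, "claw": 5}, {"tx": 0.5, "ty": -1, "tz": 0, "wx": 0, "wy": 0, "wz": 3, "claw": 5}]}}

```text
time: 49.77
tcp_pos: [0.4747, 0.1011, 0.2428]
tcp_rot: [0.74, 0.673, 0.011, 0.009]
force: [-0.2, -3.9, 8.2]
gripper_width: 0.135
```

```bash
python3 - <<'E'
from h import *
go(.4762,.1026,.2415,93.4);print(state()['moment'])
E
```

```text
at [0.4747 0.1011 0.2428] yaw 84.6 claw 11.5 F [-0.2 -3.9  8.2]
 shift [1.6 1.3 1.3]
 turn [ 1.6 -0.1 -8.8]
[-0.96820806  0.2514429   1.89985245]
```

The stop is felt (1.9 N m). Easing off, then letting go and rising.

>>> {"method": "carry_out", "body": {"motion": [{"tx": 0, "ty": 0, "tz": 0, "wx": 0, "wy": 0, "wz": 0, "claw": 5}, {"tx": 0, "ty": 0, "tz": 0, "wx": 0, "wy": 0, "wz": -2, "claw": 5}, {"tx": 0, "ty": 0, "tz": 0, "wx": 0, "wy": 0, "wz": 0, "claw": 25}, {"tx": 0, "ty": 0, "tz": 0, "wx": 0, "wy": 0, "wz": 0, "claw": 30}, {"tx": 0, "ty": 0, "tz": 0, "wx": 0, "wy": 0, "wz": 0, "claw": 35}, {"tx": 0, "ty": 0, "tz": -10, "wx": 0, "wy": 0, "wz": 0, "claw": 35}, {"tx": 0, "ty": 0, "tz": -25, "wx": 0, "wy": 0, "wz": 0, "claw": 35}, {"tx": 0, "ty": 0, "tz": -35, "wx": 0, "wy": 0, "wz": 0, "claw": 35}, {"tx": 0, "ty": 0, "tz": -35, "wx": 0, "wy": 0, "wz": 0, "claw": 35}, {"tx": -30, "ty": 0, "tz": -20, "wx": 0, "wy": 0, "wz": 0, "claw": 35}, {"tx": -35, "ty": 0, "tz": 0, "wx": 0, "wy": 0, "wz": 0, "claw": 35}, {"tx": -40, "ty": 0, "tz": 0, "wx": 0, "wy": 0, "wz": 0, "claw": 35}, {"tx": -40, "ty": 0, "tz": 0, "wx": 0, "wy": 0, "wz": 0, "claw": 35}, {"tx": -40, "ty": 0, "tz": 0, "wx": 0, "wy": 0, "wz": 0, "claw": 35}, {"tx": -40, "ty": 0, "tz": 0, "wx": 0, "wy": 0, "wz": 0, "claw": 35}, {"tx": -40, "ty": 0, "tz": 0, "wx": 0, "wy": 0, "wz": 0, "claw": 35}, {"tx": 0, "ty": 0, "tz": 0, "wx": 0, "wy": 0, "wz": 0, "claw": 35}]}}

```text
time: 51.18
tcp_pos: [0.4543, -0.1749, 0.3801]
tcp_rot: [0.727, 0.687, 0.014, 0.014]
force: [-0.1, -0.4, 0.2]
gripper_width: 0.411
```

```bash
python3 - <<'E'
from h import *
go(.4762,.1026,.2415,93.4)
im=snap('top','t16');b=snap('side','s16')
cv2.imwrite('pics/m16.png',np.hstack([cv2.resize(im[215:295,200:280],(390,390),interpolation=cv2.INTER_CUBIC),cv2.resize(b[130:230,220:320],(390,390),interpolation=cv2.INTER_CUBIC)]))
print([c for c,s in pucks('side',b)],[c for c,s in pucks('top',im)])
for q in [(.4754,.1026,.251),(.4754,.1026,.263),(.4754,.1026,.274),(.484,.177,.269)]: print(q,(proj('top',[q])-(200,215))*4.875+2,(proj('side',[q])-(220,130))*3.9+392)
E
```

```text
at [ 0.4543 -0.1749  0.3801] yaw 86.8 claw 35.1 F [-0.1 -0.4  0.2]
 shift [278.1   0.9 139. ]
 turn [ 2.2  0.1 -6.6]
[array([385.9, 244.6]), array([400.9, 302.4])] [array([298.9, 175.4]), array([355.8, 183.6])]
(0.4754, 0.1026, 0.251) [[308.05456785 217.38678071]] [[577.06133168 636.39802187]]
(0.4754, 0.1026, 0.263) [[305.99646529 215.67965935]] [[575.96275097 623.46507093]]
(0.4754, 0.1026, 0.274) [[304.08201688 214.09164201]] [[574.94446269 611.48277486]]
(0.484, 0.177, 0.269) [[184.01050537 202.30095121]] [[562.58415162 543.51342879]]
```

View pics/m16.png

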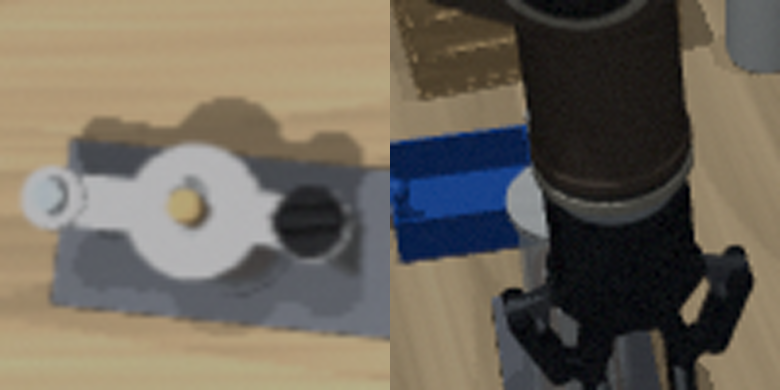

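The top view shows the lid centred over the tube with the knob bar now lying along the lid. The arm blocks the side view, so I'll move aside and check knob height and lid angle numerically.

>>> {"method": "carry_out", "body": {"motion": [{"tx": -35, "ty": 0, "tz": 0, "wx": 0, "wy": 0, "wz": 0, "claw": 35}, {"tx": -40, "ty": 0, "tz": 0, "wx": 0, "wy": 0, "wz": 0, "claw": 35}, {"tx": -40, "ty": 0, "tz": 0, "wx": 0, "wy": 0, "wz": 0, "claw": 35}, {"tx": -40, "ty": 0, "tz": 0, "wx": 0, "wy": 0, "wz": 0, "claw": 35}, {"tx": -40, "ty": 0, "tz": 0, "wx": 0, "wy": 0, "wz": 0, "claw": 35}, {"tx": -30, "ty": 0, "tz": 0, "wx": 0, "wy": 0, "wz": 0, "claw": 35}, {"tx": 0, "ty": 0, "tz": 0, "wx": 0, "wy": 0, "wz": 0, "claw": 35}, {"tx": 0, "ty": 0, "tz": 0, "wx": 0, "wy": 0, "wz": 0, "claw": 35}]}}

```text
time: 51.95
tcp_pos: [0.4572, -0.3616, 0.3743]
tcp_rot: [0.717, 0.697, 0.017, 0.006]
force: [-0.3, 0.6, 0.4]
gripper_width: 0.408
```

```bash
python3 - <<'E'
from h import *
snap('side','s17');snap('top','t17')
for f in('s15','s17'):
    im=cv2.imread(f'pics/{f}.png');m=cv2.inRange(im,(0,0,0),(45,45,45))[175:215,250:290]
    k,l,st,c=cv2.connectedComponentsWithStats(m)
    print(f,[(st[i]+[250,175,0,0,0],(c[i]+(250,175)).round(1)) for i in range(1,k) if st[i,4]>30])
im=cv2.imread('pics/t17.png');h=cv2.cvtColor(im,cv2.COLOR_BGR2HSV)
m=cv2.inRange(h,(15,85,100),(26,170,255))[250:265,230:246];ys,xs=np.where(m);H=ray('top',[(xs.mean()+230,ys.mean()+250)],.269)[0]
m=cv2.inRange(im,(0,0,0),(50,50,50))[248:272,250:276];ys,xs=np.where(m);K=ray('top',[((xs.min()+xs.max())/2+250,(ys.min()+ys.max())/2+248)],.240)[0]
print(len(xs),'H',H,'K',K); r=cv2.fitEllipse(np.c_[xs,ys].astype(np.float32)); print(r)
v=(H-K)[:2];print(np.hypot(*v),'lid deg',np.degrees(np.arctan2(-v[1],-v[0]))+96.6)
s=im[245:275,248:280].astype(int).sum(2)//3; print(s[4:24:1,4:26])
E
```

```text
s15 [(array([259, 185,  18,  17, 250]), array([267.8, 192.5]))]
s17 [(array([250, 175,  40,  40, 975]), array([272.5, 191.3]))]
137 H [0.48026701 0.1744468  0.269     ] K [0.47538207 0.10156996 0.24      ]
((13.128194808959961, 11.733468055725098), (10.734888076782227, 10.904651641845703), 26.4283447265625)
0.07304037209678986 lid deg 2.76520133616053
[[ 78  77  77  77  76  78  78  78  77  80  78  77  77  77  77  79  81  80
   81  85  84  82]
 [ 85  77  77  77  77  78  77  77  77  76  77  77  77  76  77  78  77  77
   78  79  77  79]
 [116  82  76  78  77  77  76  78  77  77  77  76  77  77  78  76  78  78
   77  78  78  80]
 [147  91  77  77  78  77  77  78  76  74  76  75  76  75  76  76  78  78
   79  77  78  82]
 [161 118  91  86  81  78  77  75  67  54  47  47  53  55  56  69  77  79
   77  78  80  95]
 [173 154 146 133 113  95  75  61  46  41  41  38  42  41  43  56  80  87
   80  78  80  97]
 [182 180 179 176 170 140  85  48  39  38  39  38  40  40  40  43  60  78
   81  77  80 100]
 [185 186 185 182 159 104  57  41  37  39  39  38  37  35  30  31  38  60
   78  80  81  98]
 [
[... 414 characters left out ...]
1  31  32  25  28  29  26  34
   69  88  79  69]
 [185 185 182 156  94  39  26  21  21  27  25  27  25  29  29  31  32  45
   88 100  71  65]
 [186 185 184 177 140  69  36  35  32  31  33  35  36  39  39  41  40  54
   99 105  69  66]
 [178 178 178 177 151  90  50  41  40  40  40  42  42  41  43  44  52  76
   94  86  65  67]
 [107 103 111 131 145 128  76  48  41  41  41  43  42  43  44  52  78 104
   96  71  62  70]
 [ 74  69  71  79  89  98  91  68  52  42  42  43  42  48  55  76 105 102
   76  63  61  65]
 [ 67  66  65  65  70  82  87  90  87  65  59  58  61  79  91  99  98  74
   63  61  62  63]
 [ 67  67  67  67  74  81  82  88 103 109 114 123 124 125 112  89  82  73
   66  62  59  63]]
```

The lid angle is consistent with shut: the knob centre measures (0.4754, 0.1016) against (0.4754, 0.1026) expected. The arm still blocks the side view, so I'll move high above the feeder, where it earlier didn't.

>>> {"method": "carry_out", "body": {"motion": [{"tx": 0, "ty": 0, "tz": -30, "wx": 0, "wy": 0, "wz": 0, "claw": 35}, {"tx": 30, "ty": 0, "tz": -25, "wx": 0, "wy": 0, "wz": 0, "claw": 35}, {"tx": 37, "ty": 0, "tz": 0, "wx": 0, "wy": 0, "wz": 0, "claw": 35}, {"tx": 37, "ty": 0, "tz": 0, "wx": 0, "wy": 0, "wz": 0, "claw": 35}, {"tx": 37, "ty": 0, "tz": 0, "wx": 0, "wy": 0, "wz": 0, "claw": 35}, {"tx": 37, "ty": 0, "tz": 0, "wx": 0, "wy": 0, "wz": 0, "claw": 35}, {"tx": 37, "ty": 0, "tz": 0, "wx": 0, "wy": 0, "wz": 0, "claw": 35}, {"tx": 37, "ty": 0, "tz": 0, "wx": 0, "wy": 0, "wz": 0, "claw": 35}, {"tx": 37, "ty": 0, "tz": 0, "wx": 0, "wy": 0, "wz": 0, "claw": 35}, {"tx": 37, "ty": 0, "tz": 0, "wx": 0, "wy": 0, "wz": 0, "claw": 35}, {"tx": 37, "ty": 0, "tz": 0, "wx": 0, "wy": 0, "wz": 0, "claw": 35}, {"tx": 37, "ty": 0, "tz": 0, "wx": 0, "wy": 0, "wz": 0, "claw": 35}, {"tx": 37, "ty": 0, "tz": 0, "wx": 0, "wy": 0, "wz": 0, "claw": 35}, {"tx": 37, "ty": 0, "tz": 0, "wx": 0, "wy": 0, "wz": 0, "claw": 35}, {"tx": 37, "ty": 0, "tz": 0, "wx": 0, "wy": 0, "wz": 0, "claw": 35}, {"tx": 30, "ty": 0, "tz": 0, "wx": 0, "wy": 0, "wz": 0, "claw": 35}, {"tx": 0, "ty": 0, "tz": 0, "wx": 0, "wy": 0, "wz": 0, "claw": 35}]}}

```text
time: 53.47
tcp_pos: [0.4482, 0.2058, 0.4477]
tcp_rot: [0.692, 0.721, 0.029, -0.007]
force: [-0.7, 0.2, 0.3]
gripper_width: 0.411
```

```bash
python3 - <<'E'
from h import *
go(.4762,.1026,.2415,93.4)
snap('side','s18')
for f in('s15','s18'):
    im=cv2.imread(f'pics/{f}.png');m=cv2.inRange(im,(0,0,0),(45,45,45))[178:215,250:290]
    k,l,st,c=cv2.connectedComponentsWithStats(m)
    print(f,[(st[i]+[250,178,0,0,0],(c[i]+(250,178)).round(1)) for i in range(1,k) if st[i,4]>30])
    print((im[180:208,254:282:2].astype(int).sum(2)//3))
for z,r in((.274,0),(.263,.022),(.249,.023),(.262,0),(.251,.022),(.237,.023)):
    print(z,r,proj('side',[(.4754,.1026-r,z),(.4754,.1026+r,z)]).round(1).tolist())
E
```

```text
at [0.4482 0.2058 0.4477] yaw 92.4 claw 35.1 F [-0.7  0.2  0.3]
 shift [-114.2   17.2  201.5]
 turn [ 1.9 -2.8 -1.1]
s15 [(array([259, 185,  18,  17, 250]), array([267.8, 192.5]))]
[[141 141 141 126  64  63  56  51  89  89  90  90  91  91]
 [140 142 139 144  70  62  59  80  96  91  91  88  90  82]
 [125 139 139 140 108  77  74 138 136  90  90  92  91  81]
 [138 138 139 139 141 142 140  98  90  89  87  90  93  64]
 [123 137 138 139 142 140 140 138  90  68  48  90  91  74]
 [123 125 139 135 140 105  75  29  14  11   6  89  82 105]
 [124 125 124  38   8  14  11  10  12   4  11  87  61 119]
 [123 124 124   6   5   8  10   1  11   8  10  54  59 119]
 [110 121 123   4   0  15   9   8   5   3   7  49  76 117]
 [ 64 110 122  14   5   8  11   5   5   5   9  32  82 117]
 [ 72  66  70   3   1   8   9   4  10   8   4  44  82 116]
 [ 66  76  67   4  10   8   6  10   6   5   7  44  82 117]
 [ 65  69  70   9   8   8  10   5   8   6   6  44  83 118]
 [ 74  78  81   4   0   2   3   2   7   8   2   7  81 119]
 [ 85  79  73   5   0   2   2  11   4   0   9   8  82 120]
 [ 87  77  71   7   7   5   5  10 
[... 2012 characters left out ...]
  9   6   7  54  78  96]
 [ 90  73  71  69  13  17  14  11   3   8  12  89  79  88]
 [ 94  71  72  72  56  13   5  14   2  12  72  77  74  69]
 [ 95  76  66  63  70  60  26  17  25  74  88  56  74  51]
 [ 96  71  66  66  70 121  73  75  74 136  66  57  71  52]
 [ 81  68  67  72  61  93 108 122 106  67  64  55  67  52]
 [ 77  69  66  70  66  77  76  71  71  66  66  43  74  53]
 [ 73  69  65  68  55  72  70  73  68  65  71  47  71  52]]
0.274 0 [[266.9, 186.3], [266.9, 186.3]]
0.263 0.022 [[269.1, 194.9], [265.2, 183.9]]
0.249 0.023 [[269.5, 199.1], [265.5, 187.5]]
0.262 0 [[267.2, 189.6], [267.2, 189.6]]
0.251 0.022 [[269.4, 198.3], [265.5, 187.2]]
0.237 0.023 [[269.8, 202.3], [265.8, 190.8]]
```

With the grip released, the knob disc sits about 2.3 px lower than before (9–10 mm down) and the bar is turned along the lid. Handing in.

```bash
python3 -c "
from h import *
print(workorder.hand_in(), state()['time'])"
```

```text
the job is handed in; nothing more can be done
the job is handed in; nothing more can be done
```

The feeder is loaded, shut and fastened, and I handed the job in at about 53 s with the robot clear of everything. The hand-in reports no verdict.

- **Pucks:** I found four plain pucks and put all four in the tube. The side view showed them stacked well below the mouth, with none left on the bench.
- **Lid:** I first ran the wrist into its joint limits (joints 3 and 7) while closing it, so I let go, unwound and re-gripped the handle. I then pushed the lid onto its stop, and the last push met about 30 N.
- **Knob:** I pushed it down 12 mm and turned it clockwise until it stopped. While turning, the lid shifted by up to about 0.035 rad and I pressed it back. After letting go, the side view put the knob about 9–10 mm down with its bar along the lid.
- **Bystanders:** The hay ball and bowl read unmoved in both views. I did not measure the comb, scoop, lick or brush at the end.
- **Disagreement:** The top-view handle-to-knob line gave a lid angle of about 0.048 rad, close to the 0.05 limit. That estimate is noisy, about 0.04 rad per pixel. The knob's own position matched the shut lid to about 1 mm, so I took the lid as shut.

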